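# Sort two medal-press bolts by thread pitch on the notched gauges

### The arm

A 6-joint arm with a two-finger parallel gripper is mounted at the origin on the work surface. World frame = base frame: x ahead of the robot, y to its left, z up, the work surface at z = 0. Lengths are in m, angles in rad, forces in N, time in s.
With the tool pointing down it reaches from about 0.325 to 0.9 m from the base axis. Payload 3.5 kg.
Tool frame: the origin (TCP) lies midway between the tips of the shut fingers; the grasp point (between the pads) lies 19 mm behind it; z points along the fingers, y is the line along which they close (so a half turn about z gives the same grasp; the last joint's range is limited). The gripper opens to 85 mm and grips with 20 to 120 N. Pads are 22 mm wide; open, the fingers measure 114 mm over their backs; the gripper's body (76 mm by 85 mm) begins 54 mm behind the grasp point. The pads swing forward as they close: fully open they stand 13 mm farther back than shut.
Start: joints at [-1.306, 0.276, -0.026, 1.268, 0, 1.467], TCP at [0.225, -0.583, 0.231] pointing down, gripper open.
Joint ranges: [-3.12, 3.12], [-0.85, 1.88], [-1.08, 1.24], [-1.95, 2.15], [-1.57, 1.53], [-3.14, 3.14]. Speed limits (rad/s): [2.57, 2.57, 3.14, 3.14, 3.14, 3.14].

### API

Orientations are given as [roll, pitch, yaw] about the fixed x, y, z axes, in that order (R = Rz(yaw) Ry(pitch) Rx(roll)).
In Python, from rig import bot gives the robot as it stands. The module is installed in compiled form; this text tells all that it offers.
- The arm moves only by the tool step_arm, never from a script. Its argument "steps" is a list of rows, each an object with "translation": the shift along the tool's x, y, z in mm, a list of three; "dr": the turn, a rotation vector about the tool's x, y, z in rad, a list of three; "gripper": the closure in counts, from 0 (fully open) to 255 (shut). A call has 1 to 12 rows; each row shifts and turns the commanded pose from where the row before left it, along the tool's axes as they then stand; what a row does not reach is not made up. A row lasts 1/10 s, in which the tool goes at most 50 mm and 8.59 degrees, less where a joint would pass 70% of its speed; a pose out of reach is approached as far as the arm can. A call with a gripper value outside its range is refused whole. The fingers move at their own pace and stop on an object; "newtons" is the grip in N (left out, the last holds). Time passes only in rows, so rows that do not move let the fingers close. It gives the time, the measured TCP pose, the force, the opening and the grip force at its end, in the units of the state.
- bot.state(): the state, without advancing time (a new reading comes with each control period).
- bot.get_image(name): name is "scene" or "top" or "wrist"; returns a dict with "pixels" (400x640x3 uint8, red, green, blue), "depth" (400x640 float32, m along the optical axis (not along the pixel's ray), 0 where there is no reading), "fx", "fy", "cx", "cy" (pixels), "k1" (the pictures are not rectified: a ray, as slopes to the right and down, at radius r is drawn at 1 + k1 r^2 times it, then the intrinsics apply), "eye" and "attitude" of the camera in the world; the wrist camera has in their place "mount" (4x4, takes a point from camera to tool coordinates, whose origin is the TCP and whose axes are the flange's). Camera axes: x right, y up, looking along -z (the intrinsics and any distortion apply to the point x, -y, -z); pixel columns grow to the right and rows downward; lengths in m; the calibration is good to about 2 mm. A picture is of the moment at which its call begins: read the wrist's pose just before it.
- bot.job_done(): hands the job in; it is judged then, once.
The state is a dict: "time": time; "joint_positions": joint angles; "joint_velocities": joint speeds; "joint_torque": joint torques, N m; "position": TCP position; "ee_rot": TCP orientation; "wrist_force": force on the tool from outside, world axes, zero at the start; "moment": the same for the moment, N m; "width": finger opening in m; "finger_force": force on a finger pad.
Only numpy, scipy, OpenCV 4.12 (cv2) and the standard library are available. Lean on these libraries where they do the work, as an engineer would, in place of code of your own. Each camera call takes 0.05 s, during which the arm holds its last target. There are 200 camera calls.

### The job

The two medal-press bolts are waiting in their cradles: find out which pitch gauge each one's thread belongs to, and leave each bolt lying in its own gauge with the thread fully home in the notches and the head end on the plain rest, one bolt per gauge. Set the bolts down gently on the gauge teeth, feel for the notches rather than forcing or dropping them, and leave the other things on the desk where they are.

Things in the scene. Friction and masses are not known exactly. Their poses are not given: they have to be found in the camera images.
- bolt_1_grip (a point): Bright steel press bolt lying level in a padded wooden cradle, axis 50 mm above the desk. This point is on its axis, on the plain shank (28 mm diameter, from 43 mm on the head side to 20 mm on the tip side of this point). x axis from head to tip; z up at the start. Balance point 7 mm to the head side. 0.5 to 0.82 kg. Start: up to 6 mm off the cradle's middle along x.
- bolt_1_tip (a point): Centre of bolt_1's threaded end face, 95 mm from bolt_1_grip along x. The last 75 mm carry coarse thread, 28 mm over crests, 20 mm in grooves. One bolt has 8 mm pitch, the other 11 mm, otherwise alike. Which one this is and where its crests start is not told: try it on the gauges, or look.
- bolt_1: The whole bolt, origin and axes as bolt_1_grip, 156 mm long. Its hex head, 42 mm across flats and 18 mm long, begins 43 mm from the origin on the -x side.
- cradle_1_mid (a point): Middle of the wooden cradle in which bolt_1 starts, on the bolt's axis, 50 mm above the desk; x along the bolt. Two V rests, at x -36 to -24 mm and +44 to +56 mm, reach up to 2 mm below the axis; between them there is room for fingers down to the base, 10 mm thick.
- bolt_2_grip (a point): Bright steel press bolt lying level in a padded wooden cradle, axis 50 mm above the desk. This point is on its axis, on the plain shank (28 mm diameter, from 43 mm on the head side to 20 mm on the tip side of this point). x axis from head to tip; z up at the start. Balance point 7 mm to the head side. 0.5 to 0.82 kg. Start: up to 6 mm off the cradle's middle along x.
- bolt_2_tip (a point): Centre of bolt_2's threaded end face, 95 mm from bolt_2_grip along x. The last 75 mm carry coarse thread, 28 mm over crests, 20 mm in grooves. One bolt has 8 mm pitch, the other 11 mm, otherwise alike. Which one this is and where its crests start is not told: try it on the gauges, or look.
- bolt_2: The whole bolt, origin and axes as bolt_2_grip, 156 mm long. Its hex head, 42 mm across flats and 18 mm long, begins 43 mm from the origin on the -x side.
- cradle_2_mid (a point): Middle of the wooden cradle in which bolt_2 starts, on the bolt's axis, 50 mm above the desk; x along the bolt. Two V rests, at x -36 to -24 mm and +44 to +56 mm, reach up to 2 mm below the axis; between them there is room for fingers down to the base, 10 mm thick.
- gauge_a_seat (a point): Where a bolt's grip point lies when it is fully home in this green pitch-gauge stand: 52 mm above the desk; x level, towards the notched end. Two steel edges 14 mm apart carry the bolt: toothed leaves at x +30 to +80 mm, plain rest at -36 to -22 mm; between, room for fingers down to the 10 mm base. Home, the bolt point may lie from x -10 to +5 mm.
- gauge_a: Whole stand, fixed; origin 52 mm under gauge_a_seat. Base x -52 to +88, y +-30 mm. Teeth 3.4 mm high, flat-topped with slightly rounded edges, pitch 8 mm (6 teeth) on one stand, 11 mm (5) on the other; which is not told. Leaves are clamped up to 5.5 mm off along x: feel for the notches in steps of 2 mm or less along x. Play in mesh 1.7 mm. A bolt not in mesh rides 3 mm high on the teeth, tip 4 to 6 mm high.
- gauge_b_seat (a point): Where a bolt's grip point lies when it is fully home in this green pitch-gauge stand: 52 mm above the desk; x level, towards the notched end. Two steel edges 14 mm apart carry the bolt: toothed leaves at x +30 to +80 mm, plain rest at -36 to -22 mm; between, room for fingers down to the 10 mm base. Home, the bolt point may lie from x -10 to +5 mm.
- gauge_b: Whole stand, fixed; origin 52 mm under gauge_b_seat. Base x -52 to +88, y +-30 mm. Teeth 3.4 mm high, flat-topped with slightly rounded edges, pitch 8 mm (6 teeth) on one stand, 11 mm (5) on the other; which is not told. Leaves are clamped up to 5.5 mm off along x: feel for the notches in steps of 2 mm or less along x. Play in mesh 1.7 mm. A bolt not in mesh rides 3 mm high on the teeth, tip 4 to 6 mm high.
- medal: Bystander: bronze medal lying on the desk between the places, 60 mm diameter, 7.5 mm thick, origin under its centre.
- nut: Bystander: dark steel hex nut of the press lying flat, 42 mm across flats, 22 mm high, origin under its centre.
- magnifier: Bystander: magnifying glass lying flat, black ring 77 mm diameter (centre 45 mm along its x from the origin), 16 mm thick, handle to 163 mm along x.
- caliper: Bystander: steel caliper lying flat along its x, 200 mm long, jaws 55 mm to +y, 11 mm high, origin under the middle of its beam.
- jar: Bystander: amber glass jar with a black lid, 56 mm diameter, 75 mm high, origin under its centre.
- brush: Bystander: brush 170 mm long lying along its x beyond the gauges, origin under its middle.
Not all that is in view belongs to the job. Leave any pink look-alike of the bolt_2 alone.

How it is judged:
On the way:
1. one of the bolts lies fully home in a gauge ((((z of bolt_1_tip in the frame of gauge_b_seat between -0.0018 and 0.0018 m and y of bolt_1_tip in the frame of gauge_b_seat between -0.004 and 0.004 m and z of bolt_1_grip in the frame of gauge_b_seat between -0.0018 and 0.0018 m and y of bolt_1_grip in the frame of gauge_b_seat between -0.004 and 0.004 m and x of bolt_1_tip in the frame of gauge_b_seat between 0.078 and 0.103 m) or (z of bolt_1_tip in the frame of gauge_a_seat between -0.0018 and 0.0018 m and y of bolt_1_tip in the frame of gauge_a_seat between -0.004 and 0.004 m and z of bolt_1_grip in the frame of gauge_a_seat between -0.0018 and 0.0018 m and y of bolt_1_grip in the frame of gauge_a_seat between -0.004 and 0.004 m and x of bolt_1_tip in the frame of gauge_a_seat between 0.078 and 0.103 m)) or ((z of bolt_2_tip in the frame of gauge_b_seat between -0.0018 and 0.0018 m and y of bolt_2_tip in the frame of gauge_b_seat between -0.004 and 0.004 m and z of bolt_2_grip in the frame of gauge_b_seat between -0.0018 and 0.0018 m and y of bolt_2_grip in the frame of gauge_b_seat between -0.004 and 0.004 m and x of bolt_2_tip in the frame of gauge_b_seat between 0.078 and 0.103 m) or (z of bolt_2_tip in the frame of gauge_a_seat between -0.0018 and 0.0018 m and y of bolt_2_tip in the frame of gauge_a_seat between -0.004 and 0.004 m and z of bolt_2_grip in the frame of gauge_a_seat between -0.0018 and 0.0018 m and y of bolt_2_grip in the frame of gauge_a_seat between -0.004 and 0.004 m and x of bolt_2_tip in the frame of gauge_a_seat between 0.078 and 0.103 m)))), for 0.2 s.
At the end, for the whole second after the job is handed in: Each bolt lies at rest, released, in the gauge stand that its thread fits: thread over the notched leaves, axis level with the seat within 1.8 mm in height and 4 mm sideways at both the shank point and the tip, and the tip 78 to 103 mm ahead of the seat point towards the notched end (((z of bolt_1_tip in the frame of gauge_b_seat between -0.0018 and 0.0018 m and y of bolt_1_tip in the frame of gauge_b_seat between -0.004 and 0.004 m and z of bolt_1_grip in the frame of gauge_b_seat between -0.0018 and 0.0018 m and y of bolt_1_grip in the frame of gauge_b_seat between -0.004 and 0.004 m and x of bolt_1_tip in the frame of gauge_b_seat between 0.078 and 0.103 m) or (z of bolt_1_tip in the frame of gauge_a_seat between -0.0018 and 0.0018 m and y of bolt_1_tip in the frame of gauge_a_seat between -0.004 and 0.004 m and z of bolt_1_grip in the frame of gauge_a_seat between -0.0018 and 0.0018 m and y of bolt_1_grip in the frame of gauge_a_seat between -0.004 and 0.004 m and x of bolt_1_tip in the frame of gauge_a_seat between 0.078 and 0.103 m)) and ((z of bolt_2_tip in the frame of gauge_b_seat between -0.0018 and 0.0018 m and y of bolt_2_tip in the frame of gauge_b_seat between -0.004 and 0.004 m and z of bolt_2_grip in the frame of gauge_b_seat between -0.0018 and 0.0018 m and y of bolt_2_grip in the frame of gauge_b_seat between -0.004 and 0.004 m and x of bolt_2_tip in the frame of gauge_b_seat between 0.078 and 0.103 m) or (z of bolt_2_tip in the frame of gauge_a_seat between -0.0018 and 0.0018 m and y of bolt_2_tip in the frame of gauge_a_seat between -0.004 and 0.004 m and z of bolt_2_grip in the frame of gauge_a_seat between -0.0018 and 0.0018 m and y of bolt_2_grip in the frame of gauge_a_seat between -0.004 and 0.004 m and x of bolt_2_tip in the frame of gauge_a_seat between 0.078 and 0.103 m)) and linear speed of each of bolt_1, bolt_2 below 0.01 m/s); the robot touches nothing.
It fails at once if another thing on the desk (medal, nut, magnifier, caliper, jar, brush) is moved by more than 25 mm (distance of any of medal, nut, magnifier, caliper, jar, brush from where it was at the start of the episode above 0.025 m).
It fails at once if a bolt is dropped or forced onto a gauge (more than 120 N) (contact force between any of bolt_1, bolt_2 and gauge_a above 120 N or contact force between any of bolt_1, bolt_2 and gauge_b above 120 N).
It also fails if it takes over 61 s, if anything falls off the work surface, if the arm or the gripper's body presses on something with over 40 N, if the wrist force passes 120 N, or if a joint passes its speed limit or range.

## Working session

There is one attempt and no reset: what is moved stays moved. The work goes in short steps, Python scripts to look and compute and a tool call to move; the robot and the scene stay as the last step left them, time stands still between calls to the robot, and variables do not carry over. Pictures are saved under pics/ and viewed, at most 10 in all, crops included, and the job is handed in when it is done.

Besides the shell and the picture viewer there is one more tool, called after ">>>" by a JSON object that holds its "method" and its "body", one argument or row to a line. step_arm: Moves the arm, as the interface text tells. Its arguments: {"type":"object","properties":{"steps":{"type":"array"},"newtons":{"type":"number"}},"required":["steps"]}

```bash
mkdir -p pics; cat > h.py <<'E'
import numpy as np,cv2,pickle
from rig import bot
def snap(n):
    im=bot.get_image(n); return im
def save(im,f,crop=None,scale=1):
    p=im['pixels'][:,:,::-1]
    if crop: r0,r1,c0,c1=crop; p=p[r0:r1,c0:c1]
    cv2.imwrite(f,cv2.resize(p,None,fx=scale,fy=scale,interpolation=cv2.INTER_CUBIC))
def rays(im,uv):
    uv=np.asarray(uv,float).reshape(-1,1,2)
    K=np.array([[im['fx'],0,im['cx']],[0,im['fy'],im['cy']],[0,0,1]])
    n=cv2.undistortPoints(uv,K,np.array([im['k1'],0,0,0,0.])).reshape(-1,2)
    return np.c_[n[:,0],-n[:,1],-np.ones(len(n))]
E
python3 - <<'E'
from h import *
print(bot.state())
for n in ('top','scene'):
    im=snap(n); pickle.dump(im,open(n+'.pkl','wb')); save(im,f'pics/{n}.png',scale=1.25)
    print({k:v for k,v in im.items() if k not in('pixels','depth')})
E
```

```text
{'time': 0.0, 'joint_positions': array([-1.30640383e+00,  2.77127440e-01, -2.78958512e-02,  1.26799908e+00,
        2.17205137e-06,  1.46739674e+00]), 'joint_velocities': array([ 1.76585515e-03,  2.16952111e-03,  8.14352598e-04, -1.57891815e-05,
        1.66159890e-05,  4.35177795e-05]), 'joint_torque': array([ 7.74560704e-04, -4.45509446e+01,  2.95203960e+01,  1.64095347e-02,
       -1.98225653e-04, -1.17573646e-05]), 'position': array([ 0.22450809, -0.5824446 ,  0.2301561 ]), 'ee_rot': array([-3.13937872e+00, -2.31922426e-04,  3.67791822e-01]), 'wrist_force': array([-0.48143817, -0.44307805, -0.04171919]), 'moment': array([ 0.0816555 , -0.02424391,  0.01879501]), 'finger_force': 0.0, 'width': 0.08529279328259258}
{'fx': 476.02983235254993, 'fy': 476.02983235254993, 'cx': 318.31815944871914, 'cy': 196.47411830606507, 'k1': -0.0823285477618175, 'eye': array([0.23512504, 0.01469939, 1.65096061]), 'attitude': array([ 0.16075436, -0.00198743, -1.59102   ])}
{'fx': 420.08412840414843, 'fy': 420.08412840414843, 'cx': 317.4411015633406, 'cy': 200.29855890866799, 'k1': 0.03364545789803124, 'eye': array([1.42303011, 0.47975097, 0.97210109]), 'attitude': array([0.85673252, 0.00594588, 2.03866561])}
```

View pics/top.png

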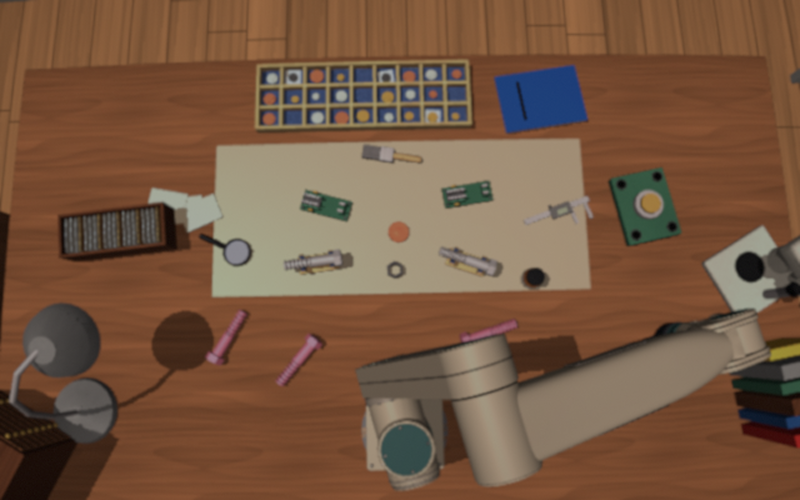

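View pics/scene.png

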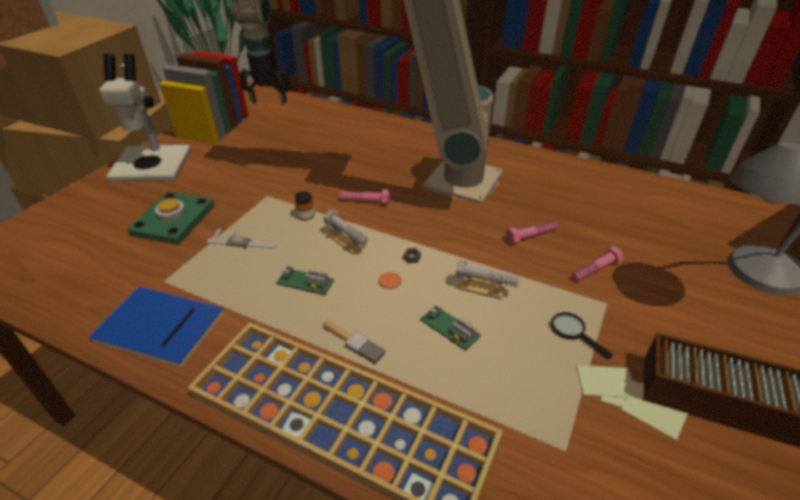

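The top view shows two gauges (green, at about (327,205) and (467,194)), two bolts in cradles (at (318,262) and (470,262)), and pink decoys elsewhere. Next I'll zoom in and locate them.

```bash
cat >> h.py <<'E'
from scipy.spatial.transform import Rotation as R
def toplane(im,uv,z,eye=None,rot=None):
    if eye is None: eye=im['eye']; rot=R.from_euler('xyz',im['attitude']).as_matrix()
    d=rays(im,uv)@rot.T; return eye+d*((z-eye[2])/d[:,2])[:,None]
E
python3 - <<'E'
from h import *
im=pickle.load(open('top.pkl','rb'))
save(im,'pics/topz.png',crop=(115,230,215,415),scale=4)
print(im['depth'][205:215:3,300:330:5])
print('chk center',toplane(im,[[318,196]],0))
hsv=cv2.cvtColor(im['pixels'],cv2.COLOR_RGB2HSV)
m=((hsv[...,0]>50)&(hsv[...,0]<95)&(hsv[...,1]>90)).astype(np.uint8); m[:130]=0;m[185:]=0;m[:,:220]=0;m[:,420:]=0
for c in cv2.findContours(m,0,2)[0]:
    if cv2.contourArea(c)>60:
        r=cv2.minAreaRect(c);b=cv2.boxPoints(r);print(r[0],r[1],toplane(im,[r[0]],0.01).round(4),toplane(im,b,.01).round(4)[:,:2].tolist())
px=[[254,209],[376,209]]
print(toplane(im,px,.05))
E
```

```text
[[1.6599377 1.6696838 1.6594081 1.6639923 1.6596903 1.6699085]
 [1.6607686 1.6664004 1.6680006 1.6682818 1.6669469 1.6611795]
 [1.6633829 1.6632615 1.6608256 1.6498662 1.6484258 1.6605686]
 [1.6663613 1.6639777 1.6404808 1.6669286 1.6453309 1.6557392]]
chk center [[0.50442335 0.00708886 0.        ]]
(265.0588684082031, 165.26470947265625) (26.436382293701172, 13.096923828125) [[0.6165 0.192  0.01  ]] [[0.6062, 0.243], [0.6522, 0.2319], [0.6269, 0.1409], [0.5812, 0.1524]]
(377.61541748046875, 154.57691955566406) (13.139781951904297, 21.376659393310547) [[ 0.6476 -0.2075  0.01  ]] [[0.6642, -0.1662], [0.6783, -0.2417], [0.631, -0.2487], [0.6171, -0.1736]]
[[ 0.45586033  0.22558514  0.05      ]
 [ 0.44760276 -0.18880853  0.05      ]]
```

View pics/topz.png

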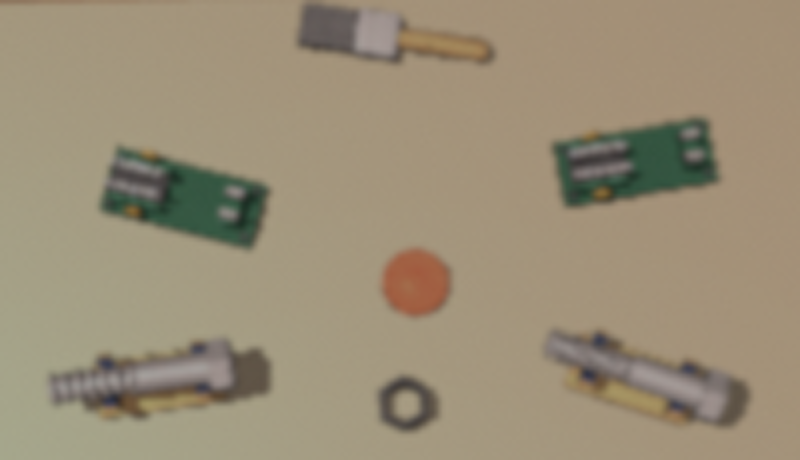

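Zoomed in: all heads and plain rests are on the right, toward -y, and the threads and leaves are on the left. The left bolt runs from tip (52,388) to head (232,368), and the right bolt from tip (548,345) to head (735,400).

```bash
cat >> h.py <<'E'
def plan(target,yaw,s=None):
    s=s or bot.state(); Rm=R.from_euler('xyz',s['ee_rot']).as_matrix()
    d=Rm.T@(np.asarray(target)-s['position']); 
    T=R.from_euler('xyz',[np.pi,0,yaw]).as_matrix()
    print('now',s['position'].round(4),s['ee_rot'].round(4),'t',round(s['time'],2)); print('tool mm',(d*1000).round(1),'turn',R.from_matrix(Rm.T@T).as_rotvec().round(3), 'after-turn mm',(T.T@(np.asarray(target)-s['position'])*1000).round(1))
E
python3 - <<'E'
from h import *
im=pickle.load(open('top.pkl','rb'))
f=lambda l,z:toplane(im,[[215+x/4,115+y/4] for x,y in l],z).round(4)
for n,l,z in (('bL',[(52,388),(232,368)],.05),('bR',[(548,345),(735,400)],.05),('gL',[(118,147),(268,183),(252,247),(102,210),(185,197)],.01),('gR',[(553,143),(706,118),(718,180),(567,206),(636,162)],.01)):
    p=f(l,z);d=p[0]-p[1];print(n,p.tolist(),'yaw',np.arctan2(d[1],d[0]))
w=bot.get_image('wrist');print({k:v for k,v in w.items() if k not in('pixels','depth')})
plan([.40,-.19,.30],np.pi/2+.25)
E
```

```text
bL [[0.4473, 0.3142, 0.05], [0.4615, 0.1609, 0.05]] yaw 1.6631615931127401
bR [[0.4759, -0.108, 0.05], [0.4255, -0.2655, 0.05]] yaw 1.2610933822524406
gL [[0.6674, 0.2652, 0.01], [0.6317, 0.1319, 0.01], [0.5742, 0.1464, 0.01], [0.6103, 0.279, 0.01], [0.6205, 0.2055, 0.01]] yaw 1.309120322987477
gR [[0.6631, -0.1213, 0.01], [0.6837, -0.2587, 0.01], [0.6267, -0.2667, 0.01], [0.6056, -0.1318, 0.01], [0.6444, -0.1945, 0.01]] yaw 1.719615094961137
{'fx': 355.8213801506021, 'fy': 355.8213801506021, 'cx': 316.960694599731, 'cy': 198.74278597902156, 'k1': -0.081865047049633, 'mount': array([[-1.71725283e-03,  9.64295982e-01,  2.64821281e-01,
         6.59370830e-02],
       [ 9.99998341e-01,  1.49509317e-03,  1.04046643e-03,
        -1.03558183e-03],
       [ 6.07385113e-04,  2.64822629e-01, -9.64296949e-01,
        -1.42957321e-01],
       [ 0.00000000e+00,  0.00000000e+00,  0.00000000e+00,
         1.00000000e+00]])}
now [ 0.2246 -0.5826  0.2304] [-3.1399e+00 -2.0000e-04  3.6780e-01] t 0.15
tool mm [ 304.9 -303.4  -69. ] turn [-1.000e-03 -1.000e-03 -1.453e+00] after-turn mm [337.  267.1 -69.6]
```

```bash
python3 - <<'E'
from h import *
plan([.447,-.198,.19],1.261)
E
```

```text
now [ 0.2246 -0.5826  0.2304] [-3.1399e+00 -2.0000e-04  3.6780e-01] t 0.15
tool mm [ 345.8 -278.9   40.9] turn [-0.002 -0.001 -0.893] after-turn mm [434.1  94.6  40.4]
```

>>> {"method": "step_arm", "body": {
  "steps": [
    {"translation":[35,-28,0],"dr":[0,0,0],"gripper":0},
    {"translation":[35,-28,0],"dr":[0,0,0],"gripper":0},
    {"translation":[35,-28,0],"dr":[0,0,0],"gripper":0},
    {"translation":[35,-28,0],"dr":[0,0,0],"gripper":0},
    {"translation":[35,-28,0],"dr":[0,0,0],"gripper":0},
    {"translation":[35,-28,0],"dr":[0,0,0],"gripper":0},
    {"translation":[35,-28,0],"dr":[0,0,0],"gripper":0},
    {"translation":[35,-28,0],"dr":[0,0,0],"gripper":0},
    {"translation":[35,-28,10],"dr":[0,0,-0.149],"gripper":0},
    {"translation":[31,-27,10],"dr":[0,0,-0.149],"gripper":0},
    {"translation":[0,0,10],"dr":[0,0,-0.149],"gripper":0},
    {"translation":[0,0,10],"dr":[0,0,-0.149],"gripper":0}
  ]
}}

```text
time: 1.35
position: [0.4418, -0.1943, 0.1907]
ee_rot: [-3.141, 0.0, 0.973]
wrist_force: [0.6, -0.1, 0.2]
width: 0.086
finger_force: 0.0
```

```bash
python3 - <<'E'
from h import *
plan([.447,-.198,.19],1.261)
E
```

```text
now [ 0.4418 -0.1943  0.1907] [-3.1411e+00  1.0000e-04  9.7320e-01] t 1.35
tool mm [-0.2  6.3  0.7] turn [-0.     0.    -0.288] after-turn mm [-2.   6.   0.7]
```

>>> {"method": "step_arm", "body": {
  "steps": [
    {"translation":[0,6,0],"dr":[0,0,-0.145],"gripper":0},
    {"translation":[0,0,0],"dr":[0,0,-0.143],"gripper":0},
    {"translation":[0,0,0],"dr":[0,0,0],"gripper":0},
    {"translation":[0,0,0],"dr":[0,0,0],"gripper":0}
  ]
}}

```text
time: 1.75
position: [0.4464, -0.1993, 0.1911]
ee_rot: [-3.141, -0.0, 1.249]
wrist_force: [0.6, -0.0, 0.1]
width: 0.0852
finger_force: 0.0
```

```bash
cat >> h.py <<'E'
def wsnap(tag,**k):
    s=bot.state(); im=bot.get_image('wrist'); Rm=R.from_euler('xyz',s['ee_rot']).as_matrix(); M=im['mount']
    im['weye']=s['position']+Rm@M[:3,3]; im['wrot']=Rm@M[:3,:3]; pickle.dump(im,open(tag+'.pkl','wb')); save(im,f'pics/{tag}.png',**k); return im
def wplane(im,uv,z): return toplane(im,uv,z,im['weye'],im['wrot'])
E
python3 - <<'E'
from h import *
wsnap('w1',scale=1.25); print(bot.state()['position'],bot.state()['ee_rot'])
E
```

```text
[ 0.44641053 -0.19935497  0.19121275] [-3.14133962e+00 -9.43452426e-05  1.24921254e+00]
```

View pics/w1.png

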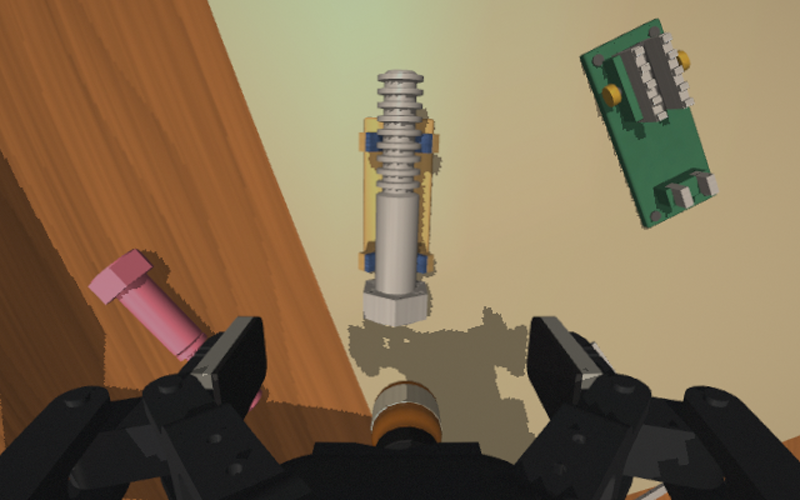

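The wrist view shows the right bolt upright in the picture: tip at (400,72), head end at (396,325), shank at x≈398. The right gauge's teeth are at (640-685, 40-115) and its plain rest is at (695,190).

```bash
python3 - <<'E'
from h import *
im=pickle.load(open('w1.pkl','rb'))
p=im['pixels'][:,:,::-1]
a=cv2.resize(p[50:165,285:355],None,fx=5,fy=5,interpolation=2);b=cv2.resize(p[10:125,460:550],None,fx=5,fy=5,interpolation=2)[:575,:450]
cv2.imwrite('pics/z1.png',np.hstack([a,b]))
hsv=cv2.cvtColor(im['pixels'],cv2.COLOR_RGB2HSV)
m=(hsv[...,1]<45)&(hsv[...,2]>70)
for r in range(52,264):
    x=np.flatnonzero(m[r,280:360])+280
    if len(x): print((r,x.min(),x.max(),len(x)),end=' ')
E
```

```text
(55, np.int64(316), np.int64(320), 3) (56, np.int64(310), np.int64(329), 20) (57, np.int64(309), np.int64(331), 23) (58, np.int64(308), np.int64(332), 25) (59, np.int64(303), np.int64(333), 31) (60, np.int64(302), np.int64(337), 36) (61, np.int64(302), np.int64(338), 37) (62, np.int64(302), np.int64(338), 37) (63, np.int64(302), np.int64(338), 30) (64, np.int64(302), np.int64(338), 28) (65, np.int64(305), np.int64(336), 30) (66, np.int64(308), np.int64(333), 25) (67, np.int64(307), np.int64(332), 26) (68, np.int64(307), np.int64(332), 26) (69, np.int64(307), np.int64(332), 26) (70, np.int64(305), np.int64(332), 28) (71, np.int64(302), np.int64(334), 33) (72, np.int64(302), np.int64(337), 36) (73, np.int64(302), np.int64(337), 36) (74, np.int64(302), np.int64(337), 36) (75, np.int64(303), np.int64(337), 34) (76, np.int64(307), np.int64(334), 27) (77, np.int64(307), np.int64(331), 25) (78, np.int64(307), np.int64(331), 25) (79, np.int64(307), np.int64(332), 26) (80, np.int64(307), np.int64(332), 26) (81, np.int64(305), np.int64(332), 28) (82, np.int64(302), np.int64(334), 33) (83, np.i
[... 6392 characters left out ...]
), np.int64(341), 51) (244, np.int64(291), np.int64(341), 51) (245, np.int64(291), np.int64(340), 50) (246, np.int64(291), np.int64(340), 50) (247, np.int64(291), np.int64(340), 50) (248, np.int64(291), np.int64(340), 50) (249, np.int64(291), np.int64(340), 50) (250, np.int64(291), np.int64(340), 50) (251, np.int64(291), np.int64(340), 50) (252, np.int64(291), np.int64(340), 50) (253, np.int64(291), np.int64(340), 50) (254, np.int64(291), np.int64(340), 50) (255, np.int64(295), np.int64(339), 45) (256, np.int64(298), np.int64(335), 38) (257, np.int64(300), np.int64(331), 32) (258, np.int64(303), np.int64(329), 27) (259, np.int64(306), np.int64(325), 20) (260, np.int64(313), np.int64(318), 6)
```

View pics/z1.png

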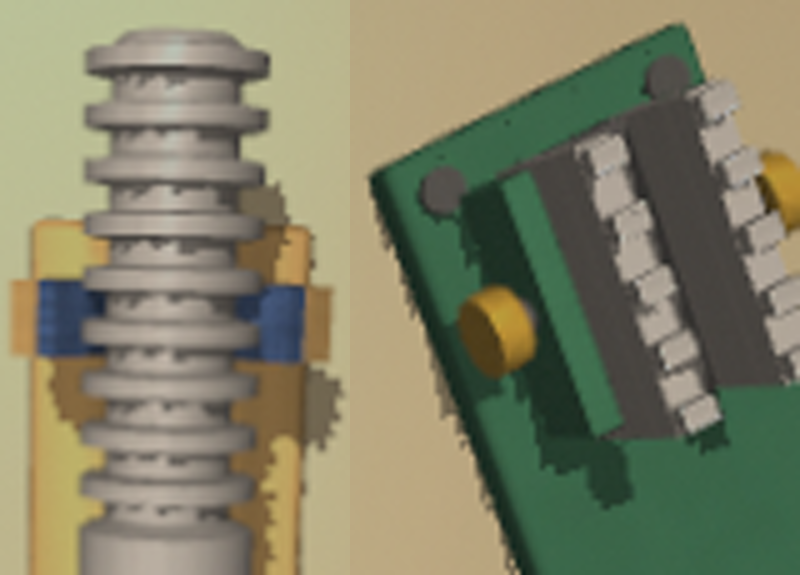

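Right bolt: the crests are about 10.5 px apart, or 8.2 mm, so its pitch is 8 mm. The right gauge looks like 5 teeth, so 11 mm. That suggests crossed placement, and I'll check it from above the right gauge.

```bash
python3 - <<'E'
from h import *
plan([.647,-.212,.19],1.72)
E
```

```text
now [ 0.4464 -0.1994  0.1912] [-3.1413e+00 -1.0000e-04  1.2492e+00] t 1.8
tool mm [ 51.4 194.3   1.2] turn [-0.    -0.    -0.471] after-turn mm [-42.3 196.5   1.2]
```

>>> {"method": "step_arm", "body": {
  "steps": [
    {"translation":[10,39,0],"dr":[0,0,0],"gripper":0},
    {"translation":[10,39,0],"dr":[0,0,0],"gripper":0},
    {"translation":[10,39,0],"dr":[0,0,0],"gripper":0},
    {"translation":[10,39,0],"dr":[0,0,0],"gripper":0},
    {"translation":[10,39,0],"dr":[0,0,-0.12],"gripper":0},
    {"translation":[0,0,0],"dr":[0,0,-0.12],"gripper":0},
    {"translation":[0,0,0],"dr":[0,0,-0.12],"gripper":0},
    {"translation":[0,0,0],"dr":[0,0,-0.12],"gripper":0},
    {"translation":[0,0,0],"dr":[0,0,0],"gripper":0},
    {"translation":[0,0,0],"dr":[0,0,0],"gripper":0}
  ]
}}

```text
time: 2.8
position: [0.6473, -0.2132, 0.1913]
ee_rot: [-3.141, -0.0, 1.728]
wrist_force: [0.5, -0.2, 0.6]
width: 0.0852
finger_force: 0.0
```

```bash
python3 - <<'E'
from h import *
wsnap('wgR',crop=(20,270,180,460),scale=2.4)
s=bot.state();print(s['position'],s['ee_rot'])
plan([.63,.19,.19],1.31)
E
```

```text
[ 0.64727977 -0.21315936  0.19128872] [-3.14149867e+00 -8.64138532e-05  1.72870536e+00]
now [ 0.6473 -0.2132  0.1913] [-3.1415e+00 -1.0000e-04  1.7287e+00] t 2.85
tool mm [400.9  46.3   1.3] turn [-0.    -0.     0.419] after-turn mm [ 385.1 -120.7    1.3]
```

View pics/wgR.png

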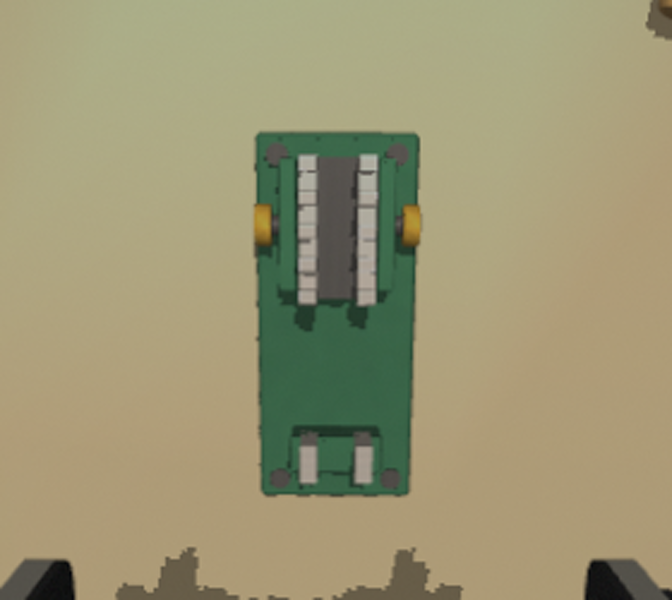

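The right gauge fills (257-418, 132-495) of this crop, with leaves at rows 155-305 and the plain rest at 432-485. Next, the left gauge.

>>> {"method": "step_arm", "body": {
  "steps": [
    {"translation":[42,5,0],"dr":[0,0,0],"gripper":0},
    {"translation":[42,5,0],"dr":[0,0,0],"gripper":0},
    {"translation":[42,5,0],"dr":[0,0,0],"gripper":0},
    {"translation":[42,5,0],"dr":[0,0,0],"gripper":0},
    {"translation":[42,5,0],"dr":[0,0,0],"gripper":0},
    {"translation":[42,5,0],"dr":[0,0,0],"gripper":0},
    {"translation":[42,5,0],"dr":[0,0,0],"gripper":0},
    {"translation":[42,5,0],"dr":[0,0,0],"gripper":0},
    {"translation":[42,5,0],"dr":[0,0,0.14],"gripper":0},
    {"translation":[22,3,0],"dr":[0,0,0.14],"gripper":0},
    {"translation":[0,0,0],"dr":[0,0,0.14],"gripper":0},
    {"translation":[0,0,0],"dr":[0,0,0],"gripper":0}
  ]
}}

```text
time: 4.05
position: [0.6335, 0.1902, 0.1914]
ee_rot: [3.141, 0.0, 1.312]
wrist_force: [0.9, 0.0, -0.4]
width: 0.0854
finger_force: 0.0
```

```bash
python3 - <<'E'
from h import *
s=bot.state();print(s['position'],s['ee_rot'],s['joint_velocities'].round(3))
wsnap('wgL',crop=(20,270,180,460),scale=2.4)
for t,yaw in (('wgR',1.7287),('wgL',s['ee_rot'][2])):
    im=pickle.load(open(t+'.pkl','rb'))
    hsv=cv2.cvtColor(im['pixels'],cv2.COLOR_RGB2HSV)
    m=((hsv[...,0]>55)&(hsv[...,0]<95)&(hsv[...,1]>110)).astype(np.uint8)
    m=cv2.morphologyEx(m,2,np.ones((3,3),np.uint8))
    c=max(cv2.findContours(m,0,2)[0],key=cv2.contourArea)
    w=wplane(im,c.reshape(-1,2),.009)[:,:2]; r=cv2.minAreaRect((w*1000).astype(np.float32)); print(t,r)
plan([.454,.22,.19],1.663)
E
```

```text
[0.6335385  0.19024759 0.19137507] [3.14146084e+00 6.49750643e-05 1.31182429e+00] [-0.024 -0.003 -0.006  0.001 -0.    -0.11 ]
wgR ((663.6972045898438, -217.24374389648438), (1.8772372007369995, 2.905708074569702), 9.62834358215332)Traceback (most recent call last):
  File "<stdin>", line 9, in <module>
ValueError: max() iterable argument is empty
```

View pics/wgL.png

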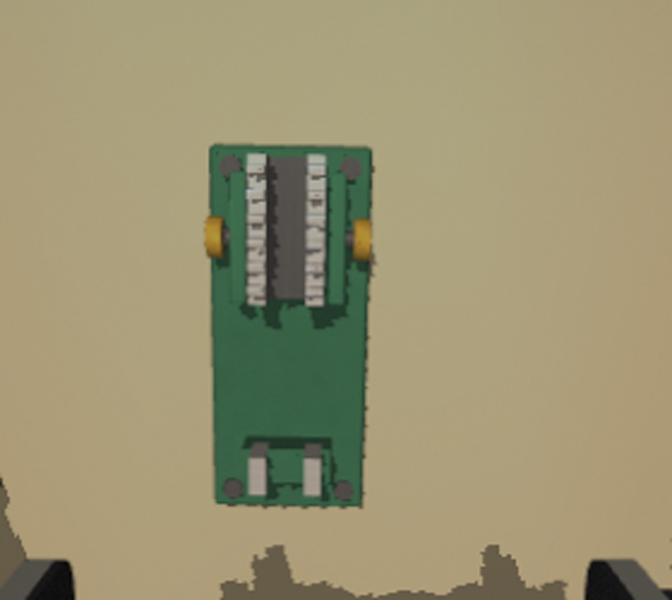

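The left gauge fills (210-371, 146-506), and its leaves have finer teeth, so 8 mm. Now for numbers: base pose and tooth edges.

```bash
python3 - <<'E'
from h import *
for t,cols in (('wgR',[(306,311),(331,336)]),('wgL',[(284,289),(309,314)])):
    im=pickle.load(open(t+'.pkl','rb'));p=im['pixels'].astype(int)
    m=((p[...,1]-p[...,0]>18)).astype(np.uint8);m[:40]=0;m[250:]=0;m[:,:255]=0;m[:,365:]=0
    c=max(cv2.findContours(m,0,2)[0],key=cv2.contourArea)
    w=wplane(im,c.reshape(-1,2),.009)[:,:2]; r=cv2.minAreaRect((w*1000).astype(np.float32)); print(t,r,cv2.boxPoints(r).round(1).tolist())
    for a,b in cols: print(cols.index((a,b)),(80),p[80:152,a:b].sum(2).mean(1).round().astype(int).tolist())
plan([.454,.22,.19],1.663)
E
```

```text
wgR ((645.0084228515625, -191.8237762451172), (59.25379943847656, 138.78184509277344), 8.50009536743164) [[605.5, -127.5999984741211], [626.0, -264.79998779296875], [684.5999755859375, -256.1000061035156], [664.0999755859375, -118.80000305175781]]
0 80 [235, 234, 236, 234, 359, 500, 510, 502, 504, 502, 501, 345, 501, 508, 507, 509, 508, 506, 500, 415, 508, 494, 497, 498, 466, 345, 485, 490, 502, 502, 502, 503, 477, 451, 508, 490, 489, 492, 459, 388, 358, 433, 499, 498, 498, 498, 458, 470, 500, 482, 483, 486, 438, 341, 305, 431, 490, 492, 491, 491, 395, 443, 483, 474, 478, 480, 347, 181, 140, 140, 139, 139]
1 80 [237, 238, 238, 239, 405, 510, 514, 505, 506, 504, 515, 274, 323, 505, 509, 510, 509, 509, 506, 473, 516, 498, 497, 499, 480, 365, 356, 505, 504, 504, 504, 504, 503, 508, 512, 492, 490, 493, 497, 440, 407, 499, 499, 499, 499, 498, 478, 487, 500, 484, 484, 489, 495, 467, 471, 493, 493, 492, 492, 491, 424, 460, 487, 475, 479, 483, 414, 275, 185, 187, 185, 186]
wgL ((620.9511108398438, 210.1539306640625), (138.9609375, 59.28105545043945), 73.92009735107422) [[573.2000122070312, 1
[... 336 characters left out ...]
 447, 415, 501, 479, 432, 372, 412, 438, 467, 492, 443, 450, 498, 476, 456, 372, 325, 436, 487, 487, 416, 449, 482, 464, 442, 373, 343, 440, 411, 266, 175, 180, 173, 166]
1 80 [356, 234, 226, 233, 397, 493, 508, 508, 426, 514, 503, 487, 460, 320, 344, 505, 503, 503, 497, 428, 500, 459, 452, 278, 316, 357, 475, 498, 475, 436, 512, 488, 472, 423, 364, 428, 464, 494, 495, 468, 457, 484, 481, 396, 281, 383, 468, 492, 492, 428, 436, 464, 455, 361, 312, 366, 449, 487, 486, 396, 433, 475, 469, 349, 379, 466, 482, 316, 139, 145, 150, 150]
now [0.6336 0.1895 0.1913] [3.1416e+00 2.0000e-04 1.3137e+00] t 4.1
tool mm [ -16.2 -181.5    1.3] turn [ 0.     0.    -0.349] after-turn mm [  46.9 -176.     1.3]
```

>>> {"method": "step_arm", "body": {
  "steps": [
    {"translation":[-3,-36,0],"dr":[0,0,0],"gripper":0},
    {"translation":[-3,-36,0],"dr":[0,0,0],"gripper":0},
    {"translation":[-3,-36,0],"dr":[0,0,0],"gripper":0},
    {"translation":[-3,-36,0],"dr":[0,0,0],"gripper":0},
    {"translation":[-4,-36,0],"dr":[0,0,-0.11],"gripper":0},
    {"translation":[0,0,0],"dr":[0,0,-0.12],"gripper":0},
    {"translation":[0,0,0],"dr":[0,0,-0.12],"gripper":0},
    {"translation":[0,0,0],"dr":[0,0,0],"gripper":0},
    {"translation":[0,0,0],"dr":[0,0,0],"gripper":0}
  ]
}}

```text
time: 5.0
position: [0.4559, 0.2194, 0.1915]
ee_rot: [3.141, -0.0, 1.659]
wrist_force: [0.6, -0.1, -0.2]
width: 0.0853
finger_force: 0.0
```

```bash
python3 - <<'E'
from h import *
def loc(im,uv,z): return wplane(im,uv,z)[:,:2]*1000
for t,lc,tr in (('wgR',(300,341),[87.5,101.9,115.6,129.5,143.3]),('wgL',(279,320),[90,100.6,111,121.3,131.2,141])):
    im=pickle.load(open(t+'.pkl','rb'));p=im['pixels'].astype(int)
    m=((p.sum(2)>380)&(abs(p[...,0]-p[...,2])<60)).astype(np.uint8); m[:75]=0;m[235:]=0;m[:,:lc[0]]=0;m[:,lc[1]:]=0
    m=cv2.morphologyEx(m,3,np.ones((5,3),np.uint8))
    n,_,st,ce=cv2.connectedComponentsWithStats(m)
    q=[(st[i],ce[i]) for i in range(1,n) if st[i][4]>80]
    for a,b in q: print(t,a,b.round(1))
    leaf=np.mean([b for a,b in q if b[1]<150],0); rest=np.mean([b for a,b in q if b[1]>150],0)
    L=loc(im,[leaf],.043)[0];Rr=loc(im,[rest],.040)[0];d=L-Rr;u=d/np.hypot(*d)
    o=Rr+29*u; yaw=np.arctan2(u[1],u[0])
    cx=np.interp(tr,[rest[1],leaf[1]][::-1],[rest[0],leaf[0]][::-1])
    T=(loc(im,np.c_[cx,tr],.045)-o)@u
    print('origin',o,'yaw',yaw,'teeth x',T.round(1),'leaf-rest',np.hypot(*d))
im=wsnap('wbL',scale=1.25); s=bot.state();print(s['position'],s['ee_rot'],s['joint_velocities'].round(3))
hsv=cv2.cvtColor(im['pixels'],cv2.COLOR_RGB2HSV)
m=(hsv[...,1]<45)&(hsv[...,2]>70)
for r in range(40,264):
    x=np.flatnonzero(m[r,280:360])+280
    if len(x): print((r,int(x.min()),int(x.max()),len(x)),end=' ')
E
```

```text
wgR [304  85   8  61 416] [307.9 114.4]
wgR [329  84   8  63 449] [332.4 115. ]
wgR [305 206   7  15 104] [308.  213.1]
wgR [328 206   7  15 104] [331.  213.1]
wgR [300 226  41   9 332] [319.8 230.4]
origin [ 648.63129495 -215.02748286] yaw 1.7234988712169865 teeth x [80.8 69.8 59.1 48.2 37.1] leaf-rest 88.77220722356189
wgL [ 279   75   41   72 1137] [298.6 106. ]
wgL [284 211   6  15  90] [286.5 218. ]
wgL [307 211   6  15  88] [309.5 218.2]
wgL [279 231  41   4 150] [298.6 232.6]
origin [614.93511422 188.5401168 ] yaw 1.2920341390071535 teeth x [82.7 74.6 66.5 58.5 50.6 42.8] leaf-rest 99.37133589682675
[0.45595783 0.2194838  0.19143281] [ 3.14139545e+00 -4.79539109e-05  1.65945178e+00] [ 0.002  0.006  0.003  0.     0.001 -0.006]
(57, 311, 327, 17) (58, 307, 328, 22) (59, 306, 329, 24) (60, 305, 333, 29) (61, 302, 335, 34) (62, 300, 335, 36) (63, 300, 335, 36) (64, 300, 335, 36) (65, 300, 335, 36) (66, 300, 335, 30) (67, 300, 332, 25) (68, 302, 329, 26) (69, 305, 329, 25) (70, 305, 329, 25) (71, 305, 330, 26) (72, 305, 330, 26) (73, 305, 330, 26) (74, 305, 330, 26) (75, 305, 331, 
[... 2997 characters left out ...]
3) (227, 300, 346, 47) (228, 300, 347, 48) (229, 300, 347, 48) (230, 300, 347, 48) (231, 300, 347, 48) (232, 299, 348, 50) (233, 299, 348, 50) (234, 299, 348, 50) (235, 299, 348, 50) (236, 299, 348, 50) (237, 299, 348, 50) (238, 299, 348, 50) (239, 299, 348, 50) (240, 299, 348, 50) (241, 299, 348, 50) (242, 299, 348, 50) (243, 299, 348, 50) (244, 299, 348, 50) (245, 299, 348, 50) (246, 299, 348, 50) (247, 300, 348, 49) (248, 299, 348, 50) (249, 300, 348, 49) (250, 300, 348, 49) (251, 300, 348, 49) (252, 300, 348, 49) (253, 300, 348, 49) (254, 300, 348, 49) (255, 300, 345, 46) (256, 301, 341, 41) (257, 305, 339, 35) (258, 309, 337, 29) (259, 312, 333, 22) (260, 319, 327, 9) (261, 324, 324, 1)
```

View pics/wbL.png

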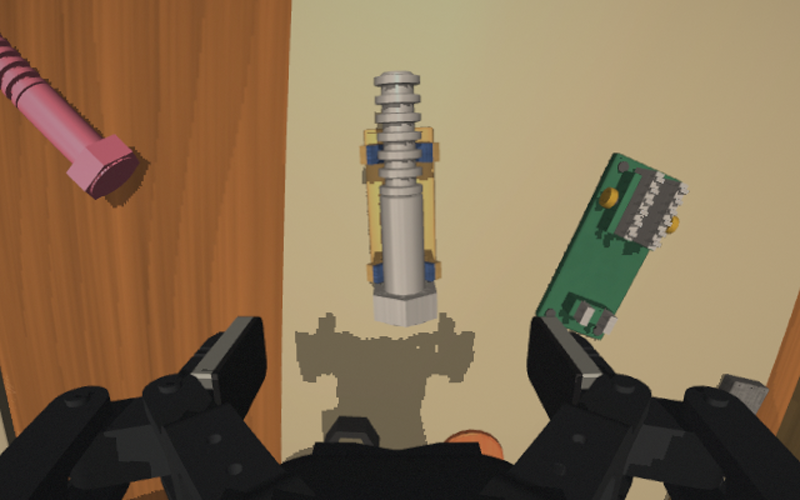

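The left bolt (tip (398,72), head (405,322)) has crests 14.7 px apart, so 11 mm pitch. It goes in the right gauge, and the 8 mm bolt goes in the left. I'll sharpen the gauge numbers, using depth as well.

```bash
python3 - <<'E'
from h import *
def pt(im,v,u,z): return wplane(im,np.c_[np.full(len(v),u) if np.isscalar(u) else u,v],z)
def bolt_rows(): pass
for t,c1,c2,ux,y0 in (('wgR',(305,312),(330,336),319.6,1.7235),('wgL',(284,290),(308,314),298.5,1.30)):
    im=pickle.load(open(t+'.pkl','rb')); D=im['depth']; p=im['pixels'].astype(int).sum(2)
    for nm,r in (('rest',(208,219)),('leaf',(86,145)),):
        rr=np.r_[r[0]:r[1]]; pts=[]
        for a,b in (c1,c2):
            vv,uu=np.mgrid[r[0]:r[1],a:b]; d=D[vv,uu].ravel(); ok=d>0
            P=im['weye']+(rays(im,np.c_[uu.ravel(),vv.ravel()])*d[:,None])@im['wrot'].T; pts.append(P[ok])
        P=np.vstack(pts); print(t,nm,'z med',np.median(P[:,2]),'sd',P[:,2].std(), len(P))
    vv,uu=np.mgrid[160:195,int(ux)-10:int(ux)+10];d=D[vv,uu].ravel();P=im['weye']+(rays(im,np.c_[uu.ravel(),vv.ravel()])*d[:,None])@im['wrot'].T;print('base z',np.median(P[:,2]))
    print('rest prof 195..', [int(x) for x in p[195:232,c1[0]:c1[1]].mean(1)],[int(x) for x in p[195:232,int(ux)-3:int(ux)+3].mean(1)])
    print('tip side 60..', [int(x) for x in p[68:88,int(ux)-3:int(ux)+3].mean(1)])
E
```

```text
wgR rest z med 0.040019621189459564 sd 0.005181115653911141 143
wgR leaf z med 0.04125628847280999 sd 0.0018111954158123661 763
base z 0.010247339421539436
rest prof 195.. [226, 227, 158, 126, 153, 188, 227, 243, 246, 245, 283, 420, 450, 447, 442, 442, 449, 448, 443, 442, 446, 443, 440, 442, 447, 453, 305, 207, 207, 226, 196, 303, 425, 447, 447, 447, 447] [228, 226, 160, 126, 125, 130, 123, 208, 234, 234, 234, 234, 233, 231, 232, 231, 231, 231, 230, 230, 228, 172, 169, 214, 223, 224, 224, 225, 226, 225, 199, 232, 413, 447, 446, 446, 447]
tip side 60.. [477, 476, 475, 475, 475, 476, 409, 269, 230, 238, 239, 239, 237, 238, 238, 237, 237, 244, 246, 245]
wgL rest z med 0.0398819669428315 sd 0.003857687805156527 132
wgL leaf z med 0.040942192793746696 sd 0.0035416752574447988 706
base z 0.01023456245467208
rest prof 195.. [225, 224, 223, 225, 224, 225, 188, 139, 125, 177, 211, 229, 238, 241, 241, 285, 426, 456, 455, 451, 452, 459, 456, 451, 451, 454, 453, 451, 453, 455, 462, 302, 223, 223, 208, 251, 414] [223, 222, 221, 221, 222, 221, 204, 146, 124, 125, 127, 122, 207, 230, 230, 231, 230, 229, 229, 228, 228, 229, 228, 227, 227, 230, 161, 165, 207, 214, 205, 202, 215, 224, 219, 242, 372]
tip side 60.. [462, 460, 461, 461, 461, 462, 461, 462, 461, 462, 461, 462, 343, 217, 230, 236, 237, 241, 244, 243]
```

```bash
cat > g.py <<'E'
from h import *
G={}
for t,uleaf,urest,vr,vb,tr in (('wgR',320.2,319.5,(205.4,220.9),(74.3,226.4),[87.7,101.9,115.7,129.5,143.3]),('wgL',299,298,(210.4,225.9),(80.3,230.9),[90,100.6,111,121.3,131.2,141])):
    im=pickle.load(open(t+'.pkl','rb'))
    ru=lambda v:np.interp(v,[115,213],[uleaf,urest])
    P=lambda v,z:wplane(im,[[ru(x),x] for x in np.atleast_1d(v)],z)[:,:2]*1000
    rest=P(vr,.04); leaf=P(tr,.0433); base=P(vb,.0095)
    c=rest.mean(0); d=leaf.mean(0)-c; u=d/np.hypot(*d); o=c+29*u
    f=lambda q:((q-o)@u).round(1)
    G[t]=(o,u,f(leaf))
    print(t,'o',o.round(1),'yaw',np.arctan2(u[1],u[0]).round(4),'rest',f(rest),'teeth',f(leaf),'base',f(base), 'base lateral',((base-o)@[-u[1],u[0]]).round(1))
E
cat > b.py <<'E'
from h import *
def bolt(tag,gro,vt,vs,lo=170,hi=198):
    im=pickle.load(open(tag+'.pkl','rb')); hsv=cv2.cvtColor(im['pixels'],cv2.COLOR_RGB2HSV)
    m=(hsv[...,1]<45)&(hsv[...,2]>70); v=np.arange(lo,hi); u=[np.flatnonzero(m[r,285:350]).mean()+285 for r in v]
    k=np.polyfit(v,u,1); P=lambda q,z:wplane(im,[[np.polyval(k,x),x] for x in np.atleast_1d(q)],z)[:,:2]*1000
    a=P([lo,hi],.05); d=a[0]-a[1]; U=d/np.hypot(*d)
    sh=P(vs,.05)[0]; gr=sh-20*U           # silhouette shoulder at axis height
    f=lambda q:((q-gr)@U).round(1)
    print(tag,'grip from shoulder',gr.round(1),'yaw',np.arctan2(U[1],U[0]).round(4),'tip edge',f(P(vt,.05)),'crests',f(P(gro,.05)))
E
python3 - <<'E'
import g
from b import *
bolt('wbL',[63.8,79.2,94,108.6,123,137,150.8],61,148.8)
bolt('w1',[62,73.2,84.2,95,105.6,116.2,126.5,136.7,146.8],59.5,155)
E
```

```text
wgR o [ 647.8 -209.9] yaw 1.7227 rest [-21.9 -36.1] teeth [75.5 64.6 53.8 42.9 31.7] base [ 88.1 -52.1] base lateral [-0.2 -0.3]
wgL o [616.1 192.7] yaw 1.2865 rest [-21.9 -36.1] teeth [78.4 70.2 62.1 54.  46.1 38.2] base [ 87.7 -52.2] base lateral [1.9 1.4]
wbL grip from shoulder [456.8 230.7] yaw 1.7043 tip edge [86.9] crests [84.9 73.6 62.5 51.4 40.4 29.4 18.4]
w1 grip from shoulder [ 446.6 -193.4] yaw 1.2415 tip edge [92.9] crests [91.  82.8 74.7 66.6 58.6 50.5 42.6 34.6 26.6]
```

```bash
sed -i "s/print(tag,'grip/h=P([vs,hd[0],hd[1]],.05); print('head',f(h)); print(tag,'grip/; s/vs,lo=170/vs,hd,lo=170/" b.py; python3 - <<'E'
from b import *
bolt('wbL',[63.8,79.2,94,108.6,123,137,150.8],[57.5,61],148.8,(225.5,255))
bolt('w1',[62,73.2,84.2,95,105.6,116.2,126.5,136.7,146.8],[56.5,59.5],155,(224.5,255))
im=pickle.load(open('wbL.pkl','rb')); print(im['pixels'].astype(int).sum(2)[142:165,318:325].mean(1).astype(int))
plan([.4569,.2255,.19],1.7043)
E
```

```text
head [ 20.  -45.  -72.2]
wbL grip from shoulder [456.8 230.7] yaw 1.7043 tip edge [89.5 86.9] crests [84.9 73.6 62.5 51.4 40.4 29.4 18.4]
head [ 20.  -38.9 -67. ]
w1 grip from shoulder [ 446.6 -193.4] yaw 1.2415 tip edge [95.  92.9] crests [91.  82.8 74.7 66.6 58.6 50.5 42.6 34.6 26.6]
[330 346 460 495 494 493 457 358 387 471 493 491 490 490 362 361 408 474
 493 494 495 495 495]
now [0.456  0.2195 0.1914] [ 3.1414 -0.      1.6595] t 5.05
tool mm [5.9 1.5 1.4] turn [ 0.    -0.    -0.045] after-turn mm [5.8 1.7 1.4]
```

>>> {"method": "step_arm", "body": {
  "steps": [
    {"translation":[0,0,0],"dr":[0,0,-0.045],"gripper":0},
    {"translation":[2.4,2.2,30],"dr":[0,0,0],"gripper":0},
    {"translation":[0,0,30],"dr":[0,0,0],"gripper":0},
    {"translation":[0,0,30],"dr":[0,0,0],"gripper":0},
    {"translation":[0,0,25],"dr":[0,0,0],"gripper":0},
    {"translation":[0,0,25],"dr":[0,0,0],"gripper":0},
    {"translation":[0,0,15],"dr":[0,0,0],"gripper":0},
    {"translation":[0,0,6],"dr":[0,0,0],"gripper":0},
    {"translation":[0,0,0],"dr":[0,0,0],"gripper":0},
    {"translation":[0,0,0],"dr":[0,0,0],"gripper":0}
  ]
}}

```text
time: 6.05
position: [0.4584, 0.2227, 0.031]
ee_rot: [3.14, -0.0, 1.706]
wrist_force: [-0.4, -0.0, -0.6]
width: 0.0853
finger_force: 0.0
```

```bash
python3 - <<'E'
from h import *
plan([.4579,.2222,.030],1.7043)
E
```

```text
now [0.4584 0.2227 0.031 ] [ 3.1404e+00 -2.0000e-04  1.7062e+00] t 6.05
tool mm [-0.5 -0.6  1. ] turn [ 0.001 -0.     0.002] after-turn mm [-0.5 -0.6  1. ]
```

>>> {"method": "step_arm", "body": {
  "newtons": 60,
  "steps": [
    {"translation":[0,0,0],"dr":[0,0,0],"gripper":255},
    {"translation":[0,0,0],"dr":[0,0,0],"gripper":255},
    {"translation":[0,0,0],"dr":[0,0,0],"gripper":255},
    {"translation":[0,0,0],"dr":[0,0,0],"gripper":255},
    {"translation":[0,0,0],"dr":[0,0,0],"gripper":255},
    {"translation":[0,0,0],"dr":[0,0,0],"gripper":255},
    {"translation":[0,0,0],"dr":[0,0,0],"gripper":255},
    {"translation":[0,0,0],"dr":[0,0,0],"gripper":255}
  ]
}}

```text
time: 6.85
position: [0.4594, 0.223, 0.0312]
ee_rot: [3.138, -0.0, 1.707]
wrist_force: [4.5, 0.1, 4.2]
width: 0.0265
finger_force: 59.0
```

```bash
python3 - <<'E'
from h import *
s=bot.state();print(s['wrist_force'],s['moment'],s['width'],s['finger_force'])
plan([.4579,.2222,.030],1.7043)
E
```

```text
[4.50555102 0.08004345 4.23476821] [ 0.06503454 -0.87879767 -0.11284502] 0.02646826900455565 59.01002526283264
now [0.4594 0.223  0.0312] [ 3.1381e+00 -2.0000e-04  1.7065e+00] t 6.85
tool mm [-0.6 -1.6  1.2] turn [ 0.003 -0.     0.002] after-turn mm [-0.6 -1.6  1.2]
```

>>> {"method": "step_arm", "body": {
  "steps": [
    {"translation":[0,0,-5],"dr":[0,0,0],"gripper":255},
    {"translation":[0,0,-10],"dr":[0,0,0],"gripper":255},
    {"translation":[0,0,-20],"dr":[0,0,0],"gripper":255},
    {"translation":[0,0,-25],"dr":[0,0,0],"gripper":255},
    {"translation":[0,0,-20],"dr":[0,0,0],"gripper":255},
    {"translation":[0,0,-10],"dr":[0,0,0],"gripper":255},
    {"translation":[0,0,0],"dr":[0,0,0],"gripper":255},
    {"translation":[0,0,0],"dr":[0,0,0],"gripper":255}
  ]
}}

```text
time: 7.65
position: [0.4559, 0.2222, 0.1191]
ee_rot: [-3.139, 0.0, 1.707]
wrist_force: [0.1, -0.5, -5.7]
width: 0.0263
finger_force: 59.6
```

```bash
python3 - <<'E'
from h import *
s=bot.state();print(s['wrist_force'],s['moment'],s['width'],s['finger_force'])
im=wsnap('wh',scale=1.25)
u=np.array([np.cos(1.721),np.sin(1.721)]); t=np.array([647.8,-209.9])-0.2*u
plan([*t/1000,.122],1.721)
E
```

```text
[ 0.10417993 -0.46316121 -5.69207575] [0.0059597  0.03473729 0.03805277] 0.026313412454354437 59.63930547237396
now [0.4557 0.2221 0.1187] [-3.1379e+00  6.0000e-04  1.7069e+00] t 7.7
tool mm [-454.2  131.7   -3.5] turn [-0.004  0.001 -0.014] after-turn mm [-456.   125.3   -3.3]
```

View pics/wh.png

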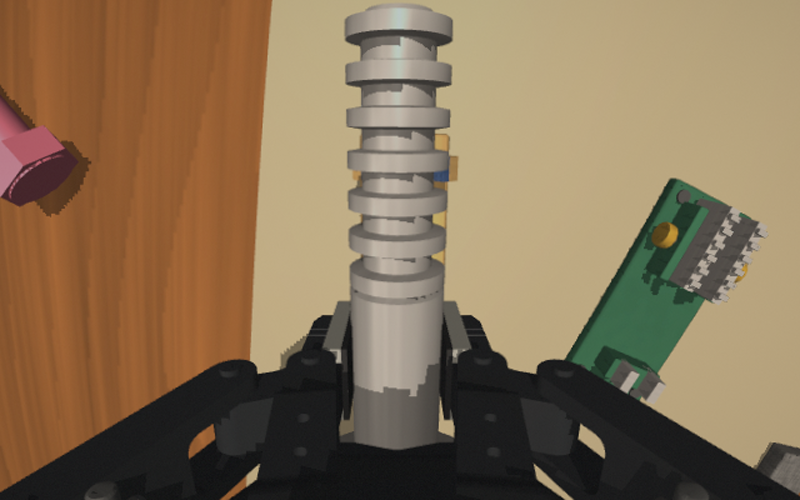

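The bolt is held straight in the fingers, with its crests at rows 27-270 and column 398. Moving it over the right gauge.

>>> {"method": "step_arm", "body": {
  "steps": [
    {"translation":[-20,6,0],"dr":[0,0,0],"gripper":255},
    {"translation":[-40,12,0],"dr":[0,0,0],"gripper":255},
    {"translation":[-45,13,0],"dr":[0,0,0],"gripper":255},
    {"translation":[-45,13,0],"dr":[0,0,0],"gripper":255},
    {"translation":[-45,13,0],"dr":[0,0,0],"gripper":255},
    {"translation":[-45,13,0],"dr":[0,0,0],"gripper":255},
    {"translation":[-45,13,0],"dr":[0,0,0],"gripper":255},
    {"translation":[-45,13,0],"dr":[0,0,0],"gripper":255},
    {"translation":[-45,13,0],"dr":[0,0,0],"gripper":255},
    {"translation":[-45,13,0],"dr":[0,0,0],"gripper":255},
    {"translation":[-34,10,0],"dr":[0,0,-0.014],"gripper":255},
    {"translation":[0,0,0],"dr":[0,0,0],"gripper":255}
  ]
}}

```text
time: 8.9
position: [0.6512, -0.2145, 0.1183]
ee_rot: [-3.141, 0.002, 1.716]
wrist_force: [0.2, 0.2, -4.4]
width: 0.0265
finger_force: 59.9
```

```bash
python3 - <<'E'
from h import *
u=np.array([np.cos(1.721),np.sin(1.721)]); t=np.array([647.8,-209.9])-0.2*u
plan([*t/1000,.045],1.721)
im=pickle.load(open('wh.pkl','rb'));M=im['mount']
p=im['pixels'].astype(int).sum(2)
hsv=cv2.cvtColor(im['pixels'],cv2.COLOR_RGB2HSV);m=(hsv[...,1]<45)&(hsv[...,2]>70)
w=[int(m[r,270:365].sum()) for r in range(0,240)];print(w)
v=np.array([21.6,58.4,94.4,128,161.6,193.6]); 
print(toplane(im,np.c_[np.full(6,318.5),v],-.019,M[:3,3],M[:3,:3]).round(4)[:,:2].tolist())
E
```

```text
now [ 0.6512 -0.2145  0.1183] [-3.1415e+00  2.3000e-03  1.7160e+00] t 8.9
tool mm [ 5.  -2.7 73.2] turn [-0.     0.002 -0.005] after-turn mm [ 4.9 -2.7 73.3]
[0, 0, 0, 22, 35, 43, 47, 50, 52, 56, 63, 71, 76, 80, 82, 84, 85, 85, 85, 85, 85, 85, 85, 85, 54, 35, 23, 17, 30, 39, 45, 51, 57, 58, 59, 60, 59, 59, 59, 59, 60, 60, 60, 60, 60, 60, 60, 60, 60, 63, 73, 80, 83, 84, 84, 84, 84, 84, 84, 84, 84, 84, 84, 84, 31, 13, 21, 42, 55, 60, 58, 57, 58, 59, 59, 59, 59, 59, 59, 59, 59, 59, 59, 59, 59, 59, 65, 76, 83, 83, 82, 82, 83, 83, 83, 83, 82, 82, 82, 82, 82, 79, 1, 38, 56, 56, 56, 56, 57, 56, 56, 56, 57, 57, 57, 57, 57, 57, 57, 59, 69, 79, 81, 81, 81, 81, 82, 82, 82, 82, 81, 81, 81, 81, 80, 76, 67, 60, 57, 56, 56, 56, 56, 57, 57, 58, 56, 56, 56, 56, 61, 69, 75, 78, 79, 79, 79, 78, 78, 79, 79, 79, 78, 78, 78, 78, 78, 76, 73, 68, 59, 55, 55, 53, 53, 53, 52, 54, 56, 56, 64, 69, 73, 75, 76, 77, 77, 77, 77, 76, 76, 76, 76, 76, 76, 76, 76, 76, 74, 73, 70, 66, 61, 55, 54, 53, 53, 56, 64, 67, 71, 73, 74, 75, 76, 76, 75, 75, 75, 75, 75, 75, 75, 75, 74, 74, 74, 74, 74, 74, 74, 74, 74, 74, 74, 74, 74, 74, 74, 74]
[[0.0934, -0.0008], [0.0819, -0.0009], [0.0703, -0.0009], [0.0591, -0.0009], [0.0474, -0.0009], [0.0358, -0.0009]]
```

>>> {"method": "step_arm", "body": {
  "steps": [
    {"translation":[4.9,-1.8,10],"dr":[0,0,-0.005],"gripper":255},
    {"translation":[0,0,20],"dr":[0,0,0],"gripper":255},
    {"translation":[0,0,20],"dr":[0,0,0],"gripper":255},
    {"translation":[0,0,15],"dr":[0,0,0],"gripper":255},
    {"translation":[0,0,8],"dr":[0,0,0],"gripper":255},
    {"translation":[0,0,0],"dr":[0,0,0],"gripper":255},
    {"translation":[0,0,0],"dr":[0,0,0],"gripper":255},
    {"translation":[0,0,0],"dr":[0,0,0],"gripper":255}
  ]
}}

```text
time: 9.7
position: [0.6485, -0.2051, 0.0487]
ee_rot: [3.139, 0.001, 1.726]
wrist_force: [-0.2, -0.0, -5.6]
width: 0.0263
finger_force: 59.9
```

```bash
cat > chk.py <<'E'
from h import *
import sys
o=np.array([float(sys.argv[1]),float(sys.argv[2])]);yaw=float(sys.argv[3])
u=np.array([np.cos(yaw),np.sin(yaw)]);s=bot.state();q=s['position'][:2]*1000-o
print('t',round(s['time'],2),'x',(q@u).round(2),'tooly',(q@[u[1],-u[0]]).round(2),'z',(s['position'][2]*1000).round(2),'rpy',s['ee_rot'].round(4),'F',s['wrist_force'].round(1),'M',s['moment'].round(2))
E
python3 chk.py 647.8 -209.9 1.721
```

```text
t 9.7 x 4.69 tooly 1.38 z 48.66 rpy [3.1395e+00 1.3000e-03 1.7259e+00] F [-0.2 -0.  -5.6] M [ 0.04 -0.   -0.02]
```

>>> {"method": "step_arm", "body": {
  "steps": [
    {"translation":[-4.9,-0.5,0],"dr":[0,0,0.005],"gripper":255},
    {"translation":[0,0,3],"dr":[0,0,0],"gripper":255},
    {"translation":[0,0,3],"dr":[0,0,0],"gripper":255},
    {"translation":[0,0,2],"dr":[0,0,0],"gripper":255},
    {"translation":[0,0,0],"dr":[0,0,0],"gripper":255},
    {"translation":[0,0,0],"dr":[0,0,0],"gripper":255},
    {"translation":[0,0,0],"dr":[0,0,0],"gripper":255}
  ]
}}

```text
time: 10.4
position: [0.6477, -0.2096, 0.0393]
ee_rot: [-3.142, -0.0, 1.721]
wrist_force: [-0.3, 0.2, -5.6]
width: 0.0266
finger_force: 59.9
```

```bash
python3 chk.py 647.8 -209.9 1.721
```

```text
t 10.4 x 0.32 tooly -0.1 z 39.29 rpy [-3.1416 -0.      1.7209] F [-0.3  0.2 -5.6] M [0.04 0.03 0.  ]
```

>>> {"method": "step_arm", "body": {
  "steps": [
    {"translation":[-0.5,0.8,0],"dr":[0,0,0],"gripper":255},
    {"translation":[0,0,1],"dr":[0,0,0],"gripper":255},
    {"translation":[0,0,1],"dr":[0,0,0],"gripper":255},
    {"translation":[0,0,1],"dr":[0,0,0],"gripper":255},
    {"translation":[0,0,0.7],"dr":[0,0,0],"gripper":255},
    {"translation":[0,0,0],"dr":[0,0,0],"gripper":255},
    {"translation":[0,0,0],"dr":[0,0,0],"gripper":255}
  ]
}}

```text
time: 11.1
position: [0.6485, -0.21, 0.0356]
ee_rot: [-3.142, -0.0, 1.721]
wrist_force: [-0.8, -0.2, -6.6]
width: 0.0265
finger_force: 59.9
```

```bash
python3 chk.py 647.8 -209.9 1.721
```

```text
t 11.1 x -0.22 tooly 0.63 z 35.57 rpy [-3.1415e+00 -1.0000e-04  1.7208e+00] F [-0.8 -0.2 -6.6] M [ 0.01 -0.01  0.05]
```

>>> {"method": "step_arm", "body": {
  "steps": [
    {"translation":[0,0,0.8],"dr":[0,0,0],"gripper":255},
    {"translation":[0,0,0.8],"dr":[0,0,0],"gripper":255},
    {"translation":[0,0,0],"dr":[0,0,0],"gripper":255},
    {"translation":[0,0,0],"dr":[0,0,0],"gripper":255}
  ]
}}

```text
time: 11.5
position: [0.6485, -0.2101, 0.034]
ee_rot: [3.142, -0.0, 1.721]
wrist_force: [-0.5, 0.3, -4.8]
width: 0.0262
finger_force: 59.9
```

```bash
python3 chk.py 647.8 -209.9 1.721
```

```text
t 11.5 x -0.25 tooly 0.67 z 34.01 rpy [ 3.1416 -0.      1.7208] F [-0.5  0.3 -4.8] M [ 0.02  0.04 -0.01]
```

>>> {"method": "step_arm", "body": {
  "steps": [
    {"translation":[0,0,0.5],"dr":[0,0,0],"gripper":255},
    {"translation":[0,0,0],"dr":[0,0,0],"gripper":255},
    {"translation":[0,0,0.5],"dr":[0,0,0],"gripper":255},
    {"translation":[0,0,0],"dr":[0,0,0],"gripper":255},
    {"translation":[0,0,0],"dr":[0,0,0],"gripper":255}
  ]
}}

```text
time: 12.0
position: [0.6488, -0.2101, 0.0334]
ee_rot: [3.141, 0.0, 1.721]
wrist_force: [0.2, -0.3, -3.0]
width: 0.0265
finger_force: 60.2
```

```bash
python3 chk.py 647.8 -209.9 1.721
```

```text
t 12.0 x -0.36 tooly 0.96 z 33.4 rpy [3.1410e+00 3.0000e-04 1.7209e+00] F [ 0.2 -0.3 -3. ] M [0.08 0.08 0.04]
```

>>> {"method": "step_arm", "body": {
  "steps": [
    {"translation":[0,0,0.4],"dr":[0,0,0],"gripper":255},
    {"translation":[0,0,0],"dr":[0,0,0],"gripper":255},
    {"translation":[0,0,0],"dr":[0,0,0],"gripper":255}
  ]
}}

```text
time: 12.3
position: [0.6489, -0.2101, 0.0332]
ee_rot: [3.141, 0.0, 1.721]
wrist_force: [-0.9, 0.7, 0.3]
width: 0.0265
finger_force: 60.5
```

```bash
python3 chk.py 647.8 -209.9 1.721
```

```text
t 12.3 x -0.4 tooly 1.04 z 33.24 rpy [3.1408e+00 4.0000e-04 1.7209e+00] F [-0.9  0.7  0.3] M [0.16 0.17 0.06]
```

>>> {"method": "step_arm", "body": {
  "newtons": 20,
  "steps": [
    {"translation":[0,0,0],"dr":[0,0,0],"gripper":150},
    {"translation":[0,0,0],"dr":[0,0,0],"gripper":0},
    {"translation":[0,0,0],"dr":[0,0,0],"gripper":0},
    {"translation":[0,0,0],"dr":[0,0,0],"gripper":0},
    {"translation":[0,0,0],"dr":[0,0,0],"gripper":0},
    {"translation":[0,0,-20],"dr":[0,0,0],"gripper":0},
    {"translation":[0,0,-40],"dr":[0,0,0],"gripper":0},
    {"translation":[0,0,-45],"dr":[0,0,0],"gripper":0},
    {"translation":[0,0,-45],"dr":[0,0,0],"gripper":0},
    {"translation":[0,0,-8],"dr":[0,0,0],"gripper":0},
    {"translation":[0,0,0],"dr":[0,0,0],"gripper":0},
    {"translation":[0,0,0],"dr":[0,0,0],"gripper":0}
  ]
}}

```text
time: 13.5
position: [0.6477, -0.2097, 0.1893]
ee_rot: [-3.14, -0.001, 1.721]
wrist_force: [-0.2, 0.4, -1.0]
width: 0.0856
finger_force: 0.0
```

```bash
python3 - <<'E'
from h import *
im=wsnap('wp1',crop=(20,270,180,460),scale=2.4)
s=bot.state();print(s['position'],s['ee_rot'],s['width'])
hsv=cv2.cvtColor(im['pixels'],cv2.COLOR_RGB2HSV); 
# depth-based axis height: top of shank (z=axis+14) and crest tops
D=im['depth'];p=im['pixels'].astype(int).sum(2)
for r0 in range(40,240,10):
    vv,uu=np.mgrid[r0:r0+10,316:323];d=D[vv,uu].ravel();P=im['weye']+(rays(im,np.c_[uu.ravel(),vv.ravel()])*d[:,None])@im['wrot'].T
    print(r0,(np.median(P[:,:],0)*1000).round(1),end=' ')
U=[np.cos(1.2415),np.sin(1.2415)]
plan([.4466-.003*U[0],-.1934-.003*U[1],.19],1.2415)
E
```

```text
[ 0.64716117 -0.20947178  0.18832329] [-3.13834375e+00 -1.96981366e-03  1.72077992e+00] 0.0857991710247332
40 [630.6 -93.9   1.2] 50 [ 631.8 -102.1    1. ] 60 [ 633.5 -116.8   65.4] 70 [ 634.8 -123.4   62.7] 80 [ 635.8 -130.6   66.1] 90 [ 636.8 -137.4   63.1] 100 [ 637.9 -144.4   63.3] 110 [ 638.9 -151.6   65.8] 120 [ 640.  -158.7   63. ] 130 [ 641.2 -166.3   62.5] 140 [ 642.2 -173.2   65.5] 150 [ 643.4 -181.1   63.3] 160 [ 644.5 -188.4   65.8] 170 [ 645.6 -195.8   65.9] 180 [ 646.8 -203.6   65.7] 190 [ 648.  -211.4   65.9] 200 [ 649.2 -219.4   65.7] 210 [ 650.4 -227.5   65.8] 220 [ 651.6 -235.8   65.7] 230 [ 652.9 -244.5   65.6] now [ 0.6472 -0.2095  0.1883] [-3.1383e+00 -2.0000e-03  1.7208e+00] t 13.55
tool mm [  43.2 -197.3   -1. ] turn [-0.004 -0.001  0.479] after-turn mm [ -52.6 -195.    -1.7]
```

View pics/wp1.png

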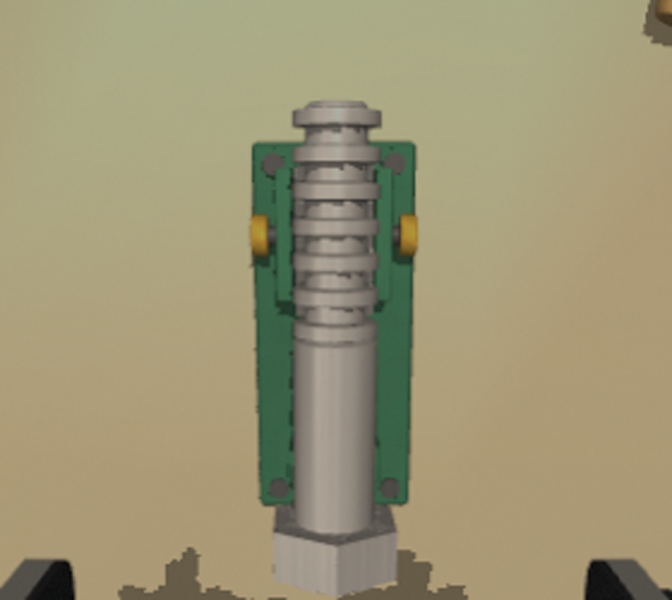

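The 11 mm bolt lies level. Its shank top is at 65.8 mm and its crests at about 66 mm, and home is 66, so it is fully home. Now for the right bolt.

>>> {"method": "step_arm", "body": {
  "steps": [
    {"translation":[8.6,-39.5,0],"dr":[0,0,0],"gripper":0},
    {"translation":[8.6,-39.5,0],"dr":[0,0,0],"gripper":0},
    {"translation":[8.6,-39.5,0],"dr":[0,0,0],"gripper":0},
    {"translation":[8.6,-39.5,0],"dr":[0,0,0],"gripper":0},
    {"translation":[8.6,-39.5,0],"dr":[0,0,0.12],"gripper":0},
    {"translation":[0,0,0],"dr":[0,0,0.12],"gripper":0},
    {"translation":[0,0,0],"dr":[0,0,0.12],"gripper":0},
    {"translation":[0,0,0],"dr":[0,0,0.12],"gripper":0},
    {"translation":[0,0,30],"dr":[0,0,0],"gripper":0},
    {"translation":[0,0,30],"dr":[0,0,0],"gripper":0},
    {"translation":[0,0,0],"dr":[0,0,0],"gripper":0},
    {"translation":[0,0,0],"dr":[0,0,0],"gripper":0}
  ]
}}

```text
time: 14.75
position: [0.4452, -0.1961, 0.129]
ee_rot: [-3.137, -0.001, 1.241]
wrist_force: [0.1, 0.5, 0.6]
width: 0.0854
finger_force: 0.0
```

```bash
python3 - <<'E'
from h import *
U=[np.cos(1.2415),np.sin(1.2415)]
plan([.4466-.003*U[0],-.1934-.003*U[1],.031],1.2415)
E
```

```text
now [ 0.4452 -0.1961  0.129 ] [-3.1369e+00 -1.0000e-03  1.2408e+00] t 14.75
tool mm [-0.1  0.9 98. ] turn [-0.005 -0.001 -0.001] after-turn mm [-0.   0.5 98. ]
```

>>> {"method": "step_arm", "body": {
  "steps": [
    {"translation":[0,1.4,20],"dr":[-0.004,0,0],"gripper":0},
    {"translation":[0,0,30],"dr":[0,0,0],"gripper":0},
    {"translation":[0,0,25],"dr":[0,0,0],"gripper":0},
    {"translation":[0,0,15],"dr":[0,0,0],"gripper":0},
    {"translation":[0,0,8],"dr":[0,0,0],"gripper":0},
    {"translation":[0,0,0],"dr":[0,0,0],"gripper":0},
    {"translation":[0,0,0],"dr":[0,0,0],"gripper":0},
    {"translation":[0,0,0],"dr":[0,0,0],"gripper":0}
  ]
}}

```text
time: 15.55
position: [0.4496, -0.1983, 0.034]
ee_rot: [3.135, 0.001, 1.241]
wrist_force: [0.4, -0.3, 0.1]
width: 0.0854
finger_force: 0.0
```

>>> {"method": "step_arm", "body": {
  "newtons": 60,
  "steps": [
    {"translation":[0,0,0],"dr":[0,0,0],"gripper":255},
    {"translation":[0,0,0],"dr":[0,0,0],"gripper":255},
    {"translation":[0,0,0],"dr":[0,0,0],"gripper":255},
    {"translation":[0,0,0],"dr":[0,0,0],"gripper":255},
    {"translation":[0,0,0],"dr":[0,0,0],"gripper":255},
    {"translation":[0,0,0],"dr":[0,0,0],"gripper":255},
    {"translation":[0,0,0],"dr":[0,0,0],"gripper":255}
  ]
}}

```text
time: 16.25
position: [0.4472, -0.1972, 0.033]
ee_rot: [3.14, 0.0, 1.24]
wrist_force: [-2.8, 0.7, 6.7]
width: 0.0264
finger_force: 58.4
```

```bash
python3 chk.py 446.6 -193.4 1.2415
```

```text
t 16.25 x -3.4 tooly 1.75 z 32.95 rpy [3.1402e+00 3.0000e-04 1.2402e+00] F [-2.8  0.7  6.7] M [ 0.21  0.79 -0.16]
```

>>> {"method": "step_arm", "body": {
  "steps": [
    {"translation":[0,0,-5],"dr":[0,0,0],"gripper":255},
    {"translation":[0,0,-10],"dr":[0,0,0],"gripper":255},
    {"translation":[0,0,-20],"dr":[0,0,0],"gripper":255},
    {"translation":[0,0,-25],"dr":[0,0,0],"gripper":255},
    {"translation":[0,0,-20],"dr":[0,0,0],"gripper":255},
    {"translation":[0,0,-10],"dr":[0,0,0],"gripper":255},
    {"translation":[0,0,0],"dr":[0,0,0],"gripper":255},
    {"translation":[0,0,0],"dr":[0,0,0],"gripper":255}
  ]
}}

```text
time: 17.05
position: [0.4475, -0.1971, 0.1219]
ee_rot: [3.139, -0.0, 1.241]
wrist_force: [0.5, -0.8, -5.0]
width: 0.0265
finger_force: 59.6
```

```bash
python3 - <<'E'
from h import *
u=np.array([np.cos(1.289),np.sin(1.289)]); t=np.array([616.1,192.7])-3.85*u+0.9*np.array([u[1],-u[0]])
plan([*t/1000,.122],1.289)
im=wsnap('wh2');M=im['mount']
hsv=cv2.cvtColor(im['pixels'],cv2.COLOR_RGB2HSV);m=(hsv[...,1]<45)&(hsv[...,2]>70)
w=np.array([int(m[r,270:365].sum()) for r in range(0,240)]);print(w.tolist()); print(bot.state()['wrist_force'])
print('mid shank col',np.flatnonzero(m[235,270:365]).mean()+270)
E
```

```text
now [ 0.4475 -0.1971  0.1219] [ 3.1387e+00 -3.0000e-04  1.2408e+00] t 17.05
tool mm [4.196e+02 3.430e+01 1.000e-01] turn [ 0.003 -0.    -0.048] after-turn mm [ 4.175e+02  5.450e+01 -1.000e-01]
[34, 41, 46, 49, 51, 56, 63, 69, 75, 79, 81, 83, 84, 84, 85, 49, 34, 24, 16, 35, 44, 48, 53, 58, 59, 59, 61, 64, 62, 60, 59, 60, 59, 61, 65, 70, 77, 80, 83, 84, 84, 84, 84, 57, 32, 19, 31, 42, 50, 58, 60, 59, 56, 57, 56, 56, 57, 58, 58, 58, 59, 63, 72, 78, 82, 83, 83, 82, 82, 83, 82, 64, 22, 36, 52, 57, 56, 57, 58, 57, 58, 58, 58, 58, 58, 58, 58, 63, 71, 78, 82, 82, 82, 82, 82, 82, 81, 81, 49, 21, 49, 55, 55, 55, 55, 55, 56, 57, 57, 57, 56, 58, 67, 75, 80, 80, 80, 79, 80, 79, 80, 80, 76, 71, 63, 51, 55, 56, 56, 56, 56, 59, 56, 57, 57, 65, 76, 79, 79, 79, 79, 79, 79, 79, 79, 79, 76, 68, 58, 55, 54, 53, 53, 53, 54, 55, 58, 68, 75, 77, 78, 78, 78, 78, 78, 78, 77, 78, 76, 75, 72, 67, 59, 54, 54, 52, 53, 55, 59, 63, 72, 76, 76, 76, 76, 76, 76, 76, 76, 76, 76, 74, 74, 70, 66, 60, 57, 57, 57, 62, 72, 73, 75, 75, 75, 75, 75, 75, 75, 75, 75, 75, 73, 73, 71, 67, 65, 62, 61, 61, 60, 62, 69, 72, 74, 74, 74, 73, 73, 73, 73, 73, 73, 73, 73, 73, 73, 73, 72, 72]
[-0.57092891  0.29831575 -6.05901956]
mid shank col 318.0
```

>>> {"method": "step_arm", "body": {
  "steps": [
    {"translation":[20,1.6,0],"dr":[0,0,0],"gripper":255},
    {"translation":[40,3.3,0],"dr":[0,0,0],"gripper":255},
    {"translation":[45,3.7,0],"dr":[0,0,0],"gripper":255},
    {"translation":[45,3.7,0],"dr":[0,0,0],"gripper":255},
    {"translation":[45,3.7,0],"dr":[0,0,0],"gripper":255},
    {"translation":[45,3.7,0],"dr":[0,0,0],"gripper":255},
    {"translation":[45,3.7,0],"dr":[0,0,0],"gripper":255},
    {"translation":[45,3.7,0],"dr":[0,0,0],"gripper":255},
    {"translation":[45,3.7,0],"dr":[0,0,0],"gripper":255},
    {"translation":[30,2.4,0],"dr":[0,0,0],"gripper":255},
    {"translation":[14,1.1,0],"dr":[0,0,-0.048],"gripper":255},
    {"translation":[0,0,0],"dr":[0,0,0],"gripper":255}
  ]
}}

```text
time: 18.3
position: [0.6159, 0.1893, 0.1209]
ee_rot: [3.14, 0.001, 1.293]
wrist_force: [0.2, -0.2, -5.8]
width: 0.0261
finger_force: 59.5
```

>>> {"method": "step_arm", "body": {
  "steps": [
    {"translation":[0,0,20],"dr":[0,0,0],"gripper":255},
    {"translation":[0,0,25],"dr":[0,0,0],"gripper":255},
    {"translation":[0,0,15],"dr":[0,0,0],"gripper":255},
    {"translation":[0,0,5],"dr":[0,0,0],"gripper":255},
    {"translation":[0,0,0],"dr":[0,0,0],"gripper":255},
    {"translation":[0,0,0],"dr":[0,0,0],"gripper":255},
    {"translation":[0,0,0],"dr":[0,0,0],"gripper":255}
  ]
}}

```text
time: 19.0
position: [0.6178, 0.1878, 0.0593]
ee_rot: [3.135, -0.001, 1.289]
wrist_force: [0.0, 0.2, -4.6]
width: 0.0265
finger_force: 59.5
```

```bash
python3 chk.py 616.1 192.7 1.289
```

```text
t 19.0 x -4.24 tooly 3.0 z 59.27 rpy [ 3.1351e+00 -1.0000e-03  1.2886e+00] F [ 0.   0.2 -4.6] M [ 0.01 -0.04  0.  ]
```

>>> {"method": "step_arm", "body": {
  "steps": [
    {"translation":[0.4,-1.8,8],"dr":[0,0,0],"gripper":255},
    {"translation":[0,0,7],"dr":[0,0,0],"gripper":255},
    {"translation":[0,0,0],"dr":[0,0,0],"gripper":255},
    {"translation":[0,0,0],"dr":[0,0,0],"gripper":255},
    {"translation":[0,0,0],"dr":[0,0,0],"gripper":255}
  ]
}}

```text
time: 19.5
position: [0.6151, 0.1886, 0.0428]
ee_rot: [3.137, 0.0, 1.289]
wrist_force: [-0.5, 0.4, -4.9]
width: 0.026
finger_force: 59.5
```

```bash
python3 chk.py 616.1 192.7 1.289
```

```text
t 19.5 x -4.18 tooly 0.15 z 42.75 rpy [3.1375e+00 1.0000e-04 1.2888e+00] F [-0.5  0.4 -4.9] M [ 0.09 -0.02 -0.03]
```

>>> {"method": "step_arm", "body": {
  "steps": [
    {"translation":[0.3,0.6,1.5],"dr":[0.003,0,0],"gripper":255},
    {"translation":[0,0,1.3],"dr":[0,0,0],"gripper":255},
    {"translation":[0,0,1],"dr":[0,0,0],"gripper":255},
    {"translation":[0,0,0],"dr":[0,0,0],"gripper":255},
    {"translation":[0,0,0],"dr":[0,0,0],"gripper":255},
    {"translation":[0,0,0],"dr":[0,0,0],"gripper":255}
  ]
}}

```text
time: 20.1
position: [0.6157, 0.1887, 0.039]
ee_rot: [3.14, 0.0, 1.289]
wrist_force: [0.1, -0.4, -4.7]
width: 0.0258
finger_force: 59.5
```

```bash
python3 chk.py 616.1 192.7 1.289
```

```text
t 20.1 x -3.95 tooly 0.71 z 39.02 rpy [3.1405e+00 1.0000e-04 1.2888e+00] F [ 0.1 -0.4 -4.7] M [ 0.06 -0.01 -0.06]
```

>>> {"method": "step_arm", "body": {
  "steps": [
    {"translation":[0,0.1,0.7],"dr":[0,0,0],"gripper":255},
    {"translation":[0,0,0.7],"dr":[0,0,0],"gripper":255},
    {"translation":[0,0,0.7],"dr":[0,0,0],"gripper":255},
    {"translation":[0,0,0],"dr":[0,0,0],"gripper":255},
    {"translation":[0,0,0],"dr":[0,0,0],"gripper":255}
  ]
}}

```text
time: 20.6
position: [0.6157, 0.1886, 0.0368]
ee_rot: [3.141, 0.0, 1.289]
wrist_force: [-0.3, 0.4, -5.6]
width: 0.0265
finger_force: 59.5
```

```bash
python3 chk.py 616.1 192.7 1.289
```

```text
t 20.6 x -4.02 tooly 0.72 z 36.76 rpy [3.1408e+00 3.0000e-04 1.2888e+00] F [-0.3  0.4 -5.6] M [ 0.04 -0.07  0.01]
```

>>> {"method": "step_arm", "body": {
  "steps": [
    {"translation":[0.1,0,0.6],"dr":[0,0,0],"gripper":255},
    {"translation":[0,0,0],"dr":[0,0,0],"gripper":255},
    {"translation":[0,0,0.5],"dr":[0,0,0],"gripper":255},
    {"translation":[0,0,0],"dr":[0,0,0],"gripper":255},
    {"translation":[0,0,0],"dr":[0,0,0],"gripper":255}
  ]
}}

```text
time: 21.1
position: [0.6158, 0.1888, 0.0358]
ee_rot: [3.14, 0.0, 1.289]
wrist_force: [0.0, 0.0, -5.2]
width: 0.0262
finger_force: 59.5
```

```bash
python3 chk.py 616.1 192.7 1.289
```

```text
t 21.1 x -3.81 tooly 0.82 z 35.84 rpy [3.1405e+00 1.0000e-04 1.2888e+00] F [ 0.   0.  -5.2] M [0.03 0.03 0.  ]
```

>>> {"method": "step_arm", "body": {
  "steps": [
    {"translation":[0,0,0.6],"dr":[0,0,0],"gripper":255},
    {"translation":[0,0,0],"dr":[0,0,0],"gripper":255},
    {"translation":[0,0,0.5],"dr":[0,0,0],"gripper":255},
    {"translation":[0,0,0],"dr":[0,0,0],"gripper":255},
    {"translation":[0,0,0],"dr":[0,0,0],"gripper":255}
  ]
}}

```text
time: 21.6
position: [0.6161, 0.1888, 0.0353]
ee_rot: [3.14, -0.0, 1.289]
wrist_force: [-1.1, -0.1, 1.5]
width: 0.0265
finger_force: 60.0
```

```bash
python3 chk.py 616.1 192.7 1.289
```

```text
t 21.6 x -3.75 tooly 1.12 z 35.3 rpy [ 3.1398e+00 -1.0000e-04  1.2888e+00] F [-1.1 -0.1  1.5] M [-0.1   0.29  0.04]
```

>>> {"method": "step_arm", "body": {
  "steps": [
    {"translation":[0,0,0.3],"dr":[0,0,0],"gripper":255},
    {"translation":[0,0,0],"dr":[0,0,0],"gripper":255},
    {"translation":[0,0,0],"dr":[0,0,0],"gripper":255}
  ]
}}

```text
time: 21.9
position: [0.6162, 0.1888, 0.0351]
ee_rot: [3.14, -0.0, 1.289]
wrist_force: [-2.5, -1.1, 4.9]
width: 0.0267
finger_force: 60.4
```

```bash
python3 chk.py 616.1 192.7 1.289
```

```text
t 21.9 x -3.73 tooly 1.17 z 35.09 rpy [ 3.1398e+00 -1.0000e-04  1.2888e+00] F [-2.5 -1.1  4.9] M [-0.14  0.54  0.04]
```

Seated. I'll release, rise and check by depth.

>>> {"method": "step_arm", "body": {
  "newtons": 20,
  "steps": [
    {"translation":[0,0,0],"dr":[0,0,0],"gripper":150},
    {"translation":[0,0,0],"dr":[0,0,0],"gripper":0},
    {"translation":[0,0,0],"dr":[0,0,0],"gripper":0},
    {"translation":[0,0,0],"dr":[0,0,0],"gripper":0},
    {"translation":[0,0,0],"dr":[0,0,0],"gripper":0},
    {"translation":[0,0,-20],"dr":[0,0,0],"gripper":0},
    {"translation":[0,0,-40],"dr":[0,0,0],"gripper":0},
    {"translation":[0,0,-45],"dr":[0,0,0],"gripper":0},
    {"translation":[0,0,-45],"dr":[0,0,0],"gripper":0},
    {"translation":[0,0,-5],"dr":[0,0,0],"gripper":0},
    {"translation":[0,0,0],"dr":[0,0,0],"gripper":0},
    {"translation":[0,0,0],"dr":[0,0,0],"gripper":0}
  ]
}}

```text
time: 23.1
position: [0.6147, 0.1887, 0.188]
ee_rot: [-3.141, 0.001, 1.289]
wrist_force: [0.1, -0.7, -0.9]
width: 0.0852
finger_force: 0.0
```

>>> {"method": "step_arm", "body": {
  "steps": [
    {"translation":[0,0,0],"dr":[0,0,0],"gripper":0},
    {"translation":[0,0,0],"dr":[0,0,0],"gripper":0},
    {"translation":[0,0,0],"dr":[0,0,0],"gripper":0}
  ]
}}

```text
time: 23.4
position: [0.6148, 0.1887, 0.1878]
ee_rot: [-3.14, 0.001, 1.289]
wrist_force: [-0.4, 0.5, -0.1]
width: 0.0855
finger_force: 0.0
```

```bash
python3 - <<'E'
from h import *
im=wsnap('wp2'); D=im['depth']
hsv=cv2.cvtColor(im['pixels'],cv2.COLOR_RGB2HSV);m=(hsv[...,1]<45)&(hsv[...,2]>70)
o=np.array([616.1,192.7]);u=np.array([np.cos(1.289),np.sin(1.289)])
for r0 in range(50,225,6):
    x=np.flatnonzero(m[r0:r0+6,290:345].any(0))+290; c=int(round(x.mean()))
    vv,uu=np.mgrid[r0:r0+6,c-3:c+4];d=D[vv,uu].ravel();P=im['weye']+(rays(im,np.c_[uu.ravel(),vv.ravel()])*d[:,None])@im['wrot'].T*1; P=P*1000
    q=np.median(P,0); w=wplane(im,[[x.mean(),r0+3]],.052)[0,:2]*1000-o
    print(r0,'x',((q[:2]-o)@u).round(1),'lat',(w@[u[1],-u[0]]).round(1),'z',np.percentile(P[:,2],80).round(1),len(x))
E
```

```text
<stdin>:6: RuntimeWarning: Mean of empty slice.
  ret = ret.dtype.type(ret / rcount)
Traceback (most recent call last):
ValueError: cannot convert float NaN to integer
```

```bash
python3 - <<'E'
from h import *
im=pickle.load(open('wp2.pkl','rb')); D=im['depth']
hsv=cv2.cvtColor(im['pixels'],cv2.COLOR_RGB2HSV);m=(hsv[...,1]<45)&(hsv[...,2]>70)
o=np.array([616.1,192.7]);u=np.array([np.cos(1.289),np.sin(1.289)])
for r0 in range(50,225,6):
    x=np.flatnonzero(m[r0:r0+6,290:345].any(0))+290
    if len(x)<10: continue
    c=int(round(x.mean()))
    vv,uu=np.mgrid[r0:r0+6,c-3:c+4];d=D[vv,uu].ravel();P=(im['weye']+(rays(im,np.c_[uu.ravel(),vv.ravel()])*d[:,None])@im['wrot'].T)*1000
    q=np.median(P,0); w=wplane(im,[[x.mean(),r0+3]],.052)[0,:2]*1000-o
    print(r0,'x',((q[:2]-o)@u).round(1),'lat',(w@[u[1],-u[0]]).round(1),'z',np.percentile(P[:,2],80).round(1),len(x))
E
```

```text
56 x 93.0 lat 0.8 z 66.9 32
62 x 88.6 lat 1.9 z 67.3 37
68 x 84.7 lat 1.2 z 66.9 37
74 x 80.5 lat -0.8 z 66.6 49
80 x 76.4 lat -0.5 z 66.4 50
86 x 72.1 lat 0.8 z 66.1 38
92 x 67.9 lat 1.2 z 67.0 37
98 x 63.8 lat 0.8 z 66.3 36
104 x 59.4 lat 0.8 z 66.9 38
110 x 55.1 lat -0.1 z 64.8 38
116 x 50.9 lat 0.8 z 66.9 36
122 x 46.3 lat 0.1 z 63.7 34
128 x 42.2 lat 0.8 z 66.9 36
134 x 37.5 lat 0.5 z 63.7 35
140 x 33.5 lat 0.5 z 66.6 35
146 x 28.5 lat 0.5 z 66.1 35
152 x 24.1 lat 0.9 z 65.8 34
158 x 19.9 lat 0.5 z 66.3 35
164 x 15.5 lat 0.5 z 66.7 35
170 x 10.7 lat 0.5 z 66.7 35
176 x 6.0 lat 0.1 z 66.4 34
182 x 1.5 lat 0.1 z 66.6 34
188 x -3.2 lat 0.1 z 66.6 34
194 x -8.1 lat 0.1 z 66.5 34
200 x -12.8 lat 0.1 z 66.4 34
206 x -17.7 lat -0.4 z 66.2 33
212 x -22.7 lat -1.6 z 66.2 44
218 x -27.8 lat -2.0 z 66.2 47
224 x -32.8 lat -0.8 z 66.2 48
```

```bash
python3 -c "
from rig import bot
print(bot.job_done())"
```

```text
the job is handed in; nothing more can be done
None
```

I set the 11 mm bolt (from the left cradle) in the right gauge and the 8 mm bolt (from the right cradle) in the left gauge. Depth readings show both lying level and fully home, and I handed the job in at about 23.5 s; no verdict came back.

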